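Fit the sight glasses of the workshop dust extractor

TASK

Switch the bench dust extractor off with its stop key (the long one), so that the latched run key pops up. Lift out whatever wooden blanking plugs stand in the two window cells and put them in the plywood tray, then drop one sight glass flat into each cell and screw a brass ring down on it, clockwise until it is home and snug. When both glasses are clamped, press the run key (the short one) fully down to start it again; leave the glue bottle and the offcut alone.

Things in the scene. Friction and masses are not known exactly. Their poses are not given: they have to be found in the camera images.
- cell_a (a point): Window cell. Point: on its axis at deck level, extractor's axes. A round wall, 63 mm inner, 71 mm outer diameter, 14 mm high, takes glass or plug; it rests with its underside 8 mm above the deck on a sprung rubber seat. Two opposite claws (radius 41 to 56 mm, 50 mm high) with ramped roofs stand round it. Cells are alike.
- cell_b (a point): Second cell, like cell_a. In both, angles anticlockwise from the point's x, seen from above: roof undersides fall from 44 mm above deck at -20 (mouth) to 38 mm at -60, level to -88, stop at -91; the other claw half a turn on. Free gaps, where fingers round a glass go: -20 to +87 and 160 to 267 degrees.
- seat_a (a joint): How far the sprung seat in cell_a is pushed down: 0 to 0.0005 m with a loose glass on it, about 0.004 m when the ring is screwed home (some 8 N).
- seat_b (a joint): The same for cell_b.
- glass_a_mid (a point): Sight glass: round window in a dark metal rim, a plain disc of 60 mm diameter, 26 mm high, either way up, 160 g, lying loose on the bench. Point: its centre, 13 mm above its underside. Both glasses and both rings are alike and fit either cell.
- glass_b_mid (a point): The other sight glass, like glass_a.
- ring_a_mid (a point): Brass retaining ring, quarter-turn thread: flange 76 mm outer, 48 mm inner diameter, 8 mm thick, flat underside; two opposite lugs 16 mm wide, 96 mm across along its x; on top two upright ribs 34 mm long (x), 8 mm thick, 56 mm across their outer faces (y), up to 40 mm above the underside. 200 g. Stands flange down, any yaw (half turn alike). Point: on its axis, 20 mm above its underside; z up.
- ring_b_mid (a point): The other ring, like ring_a. To fit: lower it onto the glass in the cell (ring underside then 34 mm above deck) with its x axis along the cell's x (0 to +10 degrees), so that its lugs lie in the gaps; turn it clockwise seen from above. It screws down 4 mm and comes home against the stop at about -75 degrees; under 1.5 N m. It stays where left.
- plug_a_mid (a point): Turned wooden blanking plug (one or two are there, each standing in a cell in place of the glass): foot 60 mm diameter, 20 mm high, under a round knob of 30 mm diameter, 21 to 50 mm above the underside. Lift it straight out by the knob. Point: on its axis, 25 mm above its underside; z up. Absent in some starts.
- plug_b_mid (a point): The other blanking plug, like plug_a; may be absent.
- tray_in (a point): Centre of the inner floor of the open plywood tray (120 x 220 mm outside, walls 6 mm thick, rim 29 mm above this floor), fixed on the bench; x and y along its short and long sides.
- key_stop (a joint): Stop key, the long one (70 mm along x), farthest from the cells. 36 mm wide. Value: 0 up, 0.009 m fully down, under 3 to 6 N. The two keys are interlocked by a rocker: their travels always add up to 9 mm, so pressing one fully down pops the other up; they stay where left. Starts up.
- key_run (a joint): Run key, the short one (40 mm along x), between the stop key and cell_b, 52 mm from the stop key. 36 mm wide. Value: 0 up, 0.009 m fully down, under 3 to 6 N. The two keys are interlocked by a rocker: their travels always add up to 9 mm, so pressing one fully down pops the other up; they stay where left. Starts latched down.
- key_stop_top (a point): Centre of the top face of that key; 25 mm above the deck when up, 16 mm when down; the black frame round the keys is 12 mm above the deck.
- key_run_top (a point): Centre of the top face of that key; 25 mm above the deck when up, 16 mm when down; the black frame round the keys is 12 mm above the deck.
- extractor: Low grey extractor cabinet standing on the bench, 190 mm deep (x) by 460 mm (y), deck 80 mm above the bench; fixed. Origin: centre of its underside. On the deck, along y: cell_a at -135 mm, cell_b at 0, the run and stop keys at +118 and +170 mm.
- glue: White glue bottle, 60 mm diameter, 170 mm tall, a bystander. Origin: centre of its underside.
- offcut: Wooden offcut 60 x 140 x 35 mm, a bystander. Origin: centre of its underside.

How it is judged:
On the way, in this order (a step that is already met when the one before it is completed fails the run):
1. the stop key is down and the run key has popped up (value of joint key_stop above 0.0065 m and value of joint key_run below 0.0025 m), for 0.2 s.
2. with the stop key still down, each cell holds a glass clamped by a ring that is screwed home (value of joint key_stop above 0.0065 m and value of joint each of seat_a, seat_b above 0.003 m and ((horizontal distance between glass_a_mid and cell_a below 0.004 m and z of glass_a_mid in the frame of cell_a below 0.026 m) or (horizontal distance between glass_b_mid and cell_a below 0.004 m and z of glass_b_mid in the frame of cell_a below 0.026 m)) and ((horizontal distance between ring_a_mid and cell_a below 0.006 m and z of ring_a_mid in the frame of cell_a below 0.056 m and angle between ring_a_mid's own z axis and vertical below 0.1 rad and angle between the x axis of ring_a_mid and the x axis of cell_a, either way round above 0.9 rad) or (horizontal distance between ring_b_mid and cell_a below 0.006 m and z of ring_b_mid in the frame of cell_a below 0.056 m and angle between ring_b_mid's own z axis and vertical below 0.1 rad and angle between the x axis of ring_b_mid and the x axis of cell_a, either way round above 0.9 rad)) and ((horizontal distance between glass_a_mid and cell_b below 0.004 m and z of glass_a_mid in the frame of cell_b below 0.026 m) or (horizontal distance between glass_b_mid and cell_b below 0.004 m and z of glass_b_mid in the frame of cell_b below 0.026 m)) and ((horizontal distance between ring_a_mid and cell_b below 0.006 m and z of ring_a_mid in the frame of cell_b below 0.056 m and angle between ring_a_mid's own z axis and vertical below 0.1 rad and angle between the x axis of ring_a_mid and the x axis of cell_b, either way round above 0.9 rad) or (horizontal distance between ring_b_mid and cell_b below 0.006 m and z of ring_b_mid in the frame of cell_b below 0.056 m and angle between ring_b_mid's own z axis and vertical below 0.1 rad and angle between the x axis of ring_b_mid and the x axis of cell_b, either way round above 0.9 rad))), for 0.3 s.
3. the run key is down and the stop key has popped up (value of joint key_run above 0.0065 m and value of joint key_stop below 0.0025 m), for 0.2 s.
At the end, for the whole second after the job is handed in: Each cell holds a glass (within 4 mm of its axis) under a level ring (within 6 mm) turned over 52 degrees from entry, its seat pushed down over 3 mm; every plug is in the tray; run key down over 6.5 mm, stop key up (under 2.5 mm); all at rest (all of step 3 and value of joint each of seat_a, seat_b above 0.003 m and ((horizontal distance between glass_a_mid and cell_a below 0.004 m and z of glass_a_mid in the frame of cell_a below 0.026 m) or (horizontal distance between glass_b_mid and cell_a below 0.004 m and z of glass_b_mid in the frame of cell_a below 0.026 m)) and ((horizontal distance between ring_a_mid and cell_a below 0.006 m and z of ring_a_mid in the frame of cell_a below 0.056 m and angle between ring_a_mid's own z axis and vertical below 0.1 rad and angle between the x axis of ring_a_mid and the x axis of cell_a, either way round above 0.9 rad) or (horizontal distance between ring_b_mid and cell_a below 0.006 m and z of ring_b_mid in the frame of cell_a below 0.056 m and angle between ring_b_mid's own z axis and vertical below 0.1 rad and angle between the x axis of ring_b_mid and the x axis of cell_a, either way round above 0.9 rad)) and ((horizontal distance between glass_a_mid and cell_b below 0.004 m and z of glass_a_mid in the frame of cell_b below 0.026 m) or (horizontal distance between glass_b_mid and cell_b below 0.004 m and z of glass_b_mid in the frame of cell_b below 0.026 m)) and ((horizontal distance between ring_a_mid and cell_b below 0.006 m and z of ring_a_mid in the frame of cell_b below 0.056 m and angle between ring_a_mid's own z axis and vertical below 0.1 rad and angle between the x axis of ring_a_mid and the x axis of cell_b, either way round above 0.9 rad) or (horizontal distance between ring_b_mid and cell_b below 0.006 m and z of ring_b_mid in the frame of cell_b below 0.056 m and angle between ring_b_mid's own z axis and vertical below 0.1 rad and angle between the x axis of ring_b_mid and the x axis of cell_b, either way round above 0.9 rad)) and x of plug_a_mid in the frame of tray_in between -0.055 and 0.055 m and y of plug_a_mid in the frame of tray_in between -0.105 and 0.105 m and z of each of plug_a_mid, plug_b_mid in the frame of tray_in below 0.035 m and x of plug_b_mid in the frame of tray_in between -0.055 and 0.055 m and y of plug_b_mid in the frame of tray_in between -0.105 and 0.105 m and linear speed of each of glass_a, glass_b, ring_a, ring_b, plug_a, plug_b below 0.02 m/s); the robot touches nothing.
It fails at once if the glue bottle or the offcut is pushed more than 3 cm (distance of any of glue, offcut from where it was at the start of the episode above 0.03 m).
Of plug_a, plug_b only 1 to 2 are there at a start; the rules pass over those that are not, and their reading is None.
At some moment in a run one of glass_a, glass_b, ring_a, ring_b may be knocked a few centimetres aside while the robot is not near it.
Once in a run the grip may slacken for a moment while it holds something.
It also fails if it takes over 210 s, if anything falls off the work surface, if the arm or the gripper's body presses on something with over 40 N, if the wrist force passes 120 N, or if a joint passes its speed limit or range.

ROBOT

A 6-joint arm with a two-finger parallel gripper is mounted at the origin on the work surface. World frame = base frame: x ahead of the robot, y to its left, z up, the work surface at z = 0. Lengths are in m, angles in rad, forces in N, time in s.
With the tool pointing down it reaches from about 0.3 to 0.85 m from the base axis. Payload 5.4 kg.
Tool frame: the origin (TCP) lies at the very end of the fingers, on their centre line; the grasp point (between the pads) lies 19 mm behind it; z points along the fingers, x is the direction in which the jaws open and shut, and the axes are right-handed (so a half turn about z gives the same grasp; the last joint's range is limited). The gripper opens to 85 mm and grips with 20 to 120 N. Pads are 22 mm wide; open, the fingers measure 114 mm over their backs; the gripper's body (76 mm by 85 mm) begins 54 mm behind the grasp point. The pads swing forward as they close: fully open they stand 13 mm farther back than shut.
Start: joints at [-1.319, 0.158, 1.597, -0, 1.386, -0.21], TCP at [0.256, -0.515, 0.231] pointing down, gripper open.
Joint ranges: [-2.91, 2.91], [-0.94, 2.29], [0.18, 2.7], [-1.29, 4.43], [0.17, 2.64], [-3, 3]. Speed limits (rad/s): [2.57, 2.57, 3.14, 3.14, 3.14, 3.14].

INTERFACE

Orientations are given as a unit quaternion [w, x, y, z].
In Python, from station import * gives the robot as it stands.
- The arm moves only by the tool jog_arm, never from a script. Its argument "deltas" is text: rows parted by semicolons, each of 5 numbers parted by spaces: the finger opening in cm, from 0 to 8.54, then the shift along the tool's x, y, z in cm, then the turn about the tool's z in rad. In form: claw tx ty tz turn; .... A call has 1 to 10 rows; each row is the pose to reach, as a shift and turn from the pose commanded when the call began, along the tool's axes at that moment; what a row does not reach only later rows make up. A row lasts 1/10 s, in which the tool goes at most 50 mm and 8.59 degrees, less where a joint would pass 70% of its speed; a pose out of reach is approached as far as the arm can. A call with a gripper value outside its range is refused whole. The fingers move at their own pace and stop on an object; "squeeze" is the grip in N (left out, the last holds). Time passes only in rows, so rows that repeat a pose let the fingers close. It gives the time, the measured TCP pose, the force and the opening at its end, in the units of the state.
- get_obs(): the state, without advancing time (a new reading comes with each control period).
- grab_frame(name): name is "scene" or "top" or "wrist"; returns a dict with "color" (420x560x3 uint8, blue, green, red), "range_z" (420x560 float32, m along the optical axis (not along the pixel's ray), 0 where there is no reading), "fov_y" (degrees; the focal length in pixels is half the picture's height over the tangent of half this angle, whatever the lens; pixels are square), "cx", "cy" (the principal point, pixels), "rvec" (rotation vector, rad) and "tvec" (3), from world to camera coordinates, as OpenCV has them; the wrist camera has in their place "T_tool_cam" (4x4, takes a point from camera to tool coordinates, whose origin is the TCP and whose axes are the tool frame's). Camera axes: x right, y down, z forward; pixel columns grow to the right and rows downward; lengths in m; the calibration is good to about 2 mm. A picture is of the moment at which its call begins: read the wrist's pose just before it.
- hand_in(): hands the job in, once; it reports no verdict.
The state is a dict: "time_s": time; "joint_positions": joint angles; "qd": joint speeds; "tau": joint torques, N m; "tcp_pos": TCP position; "tcp_rot": TCP orientation; "force": force on the tool from outside, world axes, zero at the start; "ft_torque": the same for the moment, N m; "gripper_width": finger opening in m.
Only numpy, scipy, OpenCV 4.12 (cv2) and the standard library are available. Lean on these libraries where they do the work, as an engineer would, in place of code of your own. Each camera call takes 0.05 s, during which the arm holds its last target.

## Working session

There is one attempt and no reset: what is moved stays moved. The work goes in short steps, Python scripts to look and compute and a tool call to move; the robot and the scene stay as the last step left them, time stands still between calls to the robot, and variables do not carry over. Pictures are saved under pics/ and viewed, and the job is handed in when it is done.

Besides the shell and the picture viewer there is one more tool, called after "Request:" as name(argument=value, ...), one argument or row to a line, values as JSON. jog_arm: Moves the arm, as the interface text tells. Its arguments: {"type":"object","properties":{"deltas":{"type":"string"},"squeeze":{"type":"number"}},"required":["deltas"]}

```bash
mkdir -p pics; ls; python3 - <<'E'
from station import *
import cv2,numpy as np
o=get_obs();print(o)
for n in("scene","top","wrist"):
    f=grab_frame(n);cv2.imwrite(f"pics/{n}0.png",f["color"]);print(n,{k:v for k,v in f.items() if k not in("color","range_z")})
    np.savez(f"pics/{n}0.npz",**f)
E
```

```text
pics
{'time_s': 0.0, 'joint_positions': array([-1.31911311e+00,  1.59061824e-01,  1.59829024e+00, -3.00377511e-05,
        1.38620241e+00, -2.10089235e-01]), 'qd': array([ 0.00018258,  0.00082257,  0.00068092,  0.00082633,  0.00080906,
       -0.00075496]), 'tau': array([ 1.81123924e-04, -3.96008956e+01, -3.31423724e+01, -1.65983320e-04,
        8.55523656e-03, -2.45082606e-05]), 'tcp_pos': array([ 0.25600142, -0.51416575,  0.23028068]), 'tcp_rot': array([-6.68383264e-04,  8.50158571e-01, -5.26525822e-01, -7.18101875e-04]), 'force': array([-0.42821195,  0.36830249, -1.1093706 ]), 'ft_torque': array([ 0.02129973,  0.03169621, -0.00911961]), 'gripper_width': 0.08520507470169696}
scene {'fov_y': 53.8815393067971, 'cx': 281.8559852731974, 'cy': 207.29003611425216, 'rvec': array([ 1.77388722,  1.47549123, -0.74311071]), 'tvec': array([-0.11925317, -0.24461007,  1.75078994])}
top {'fov_y': 55.78774856071756, 'cx': 284.94338091176263, 'cy': 208.89047455618945, 'rvec': array([ 2.16037095, -2.22144701,  0.11477186]), 'tvec': array([0.00868824, 0.51547415, 1.01565041])}
wrist {'fov_y': 58.38287558472887, 'cx': 278.73254248969823, 'cy': 210.18436306645947, 'T_tool_cam': array([[ 9.99999830e-01, -3.94195306e-04,  4.28927800e-04,
         1.27252781e-04],
       [ 2.41058638e-04,  9.50297234e-01,  3.11344035e-01,
        -8.03067686e-02],
       [-5.30339260e-04, -3.11343879e-01,  9.50297168e-01,
        -1.44055720e-01],
       [ 0.00000000e+00,  0.00000000e+00,  0.00000000e+00,
         1.00000000e+00]])}
```

View pics/scene0.png

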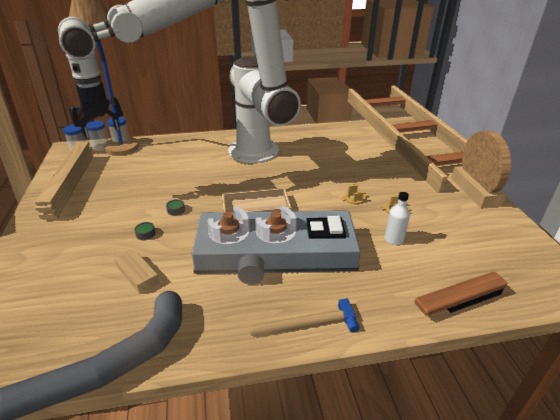

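View pics/top0.png

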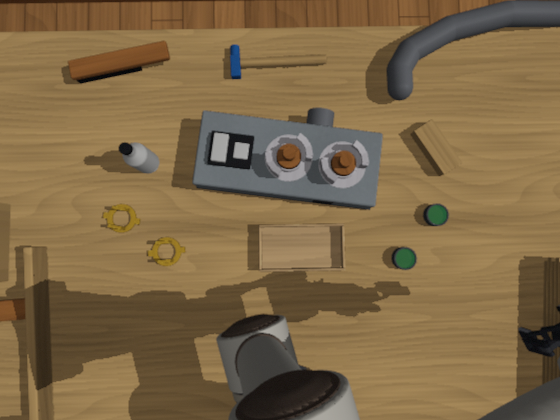

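View pics/wrist0.png

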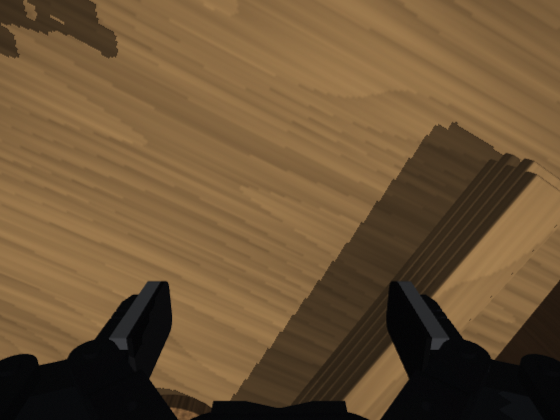

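```bash
cat > h.py <<'E'
import numpy as np,cv2
from scipy.spatial.transform import Rotation as R
from station import *
def foc(f): return 210/np.tan(np.radians(f["fov_y"])/2)
def Twc(f,obs=None):
    T=np.eye(4)
    if "rvec" in f:
        r=cv2.Rodrigues(np.asarray(f["rvec"],float))[0]
        T[:3,:3]=r.T;T[:3,3]=-r.T@np.asarray(f["tvec"]);return T
    q=obs["tcp_rot"];T[:3,:3]=R.from_quat([q[1],q[2],q[3],q[0]]).as_matrix();T[:3,3]=obs["tcp_pos"]
    return T@f["T_tool_cam"]
def ray(f,T,u,v):
    d=np.array([(u-f["cx"])/foc(f),(v-f["cy"])/foc(f),1.]);return T[:3,3],T[:3,:3]@d
def atz(f,T,u,v,z):
    p,d=ray(f,T,u,v);return p+d*(z-p[2])/d[2]
def cloud(f,T):
    Z=f["range_z"];v,u=np.mgrid[:420,:560];k=foc(f)
    P=np.stack([(u-f["cx"])/k*Z,(v-f["cy"])/k*Z,Z],-1)
    W=P@T[:3,:3].T+T[:3,3];W[Z==0]=np.nan;return W
def snap(n,name):
    o=get_obs();f=grab_frame(n);cv2.imwrite(f"pics/{name}.png",f["color"]);np.savez(f"pics/{name}.npz",obs=o,**f);return f,o,Twc(f,o)
def load(name,n="top"):
    d=np.load(f"pics/{name}.npz",allow_pickle=True);f={k:d[k] for k in d.files if k!="obs"}
    o=d["obs"].item() if "obs" in d.files else None
    return f,o,Twc(f,o)
def proj(f,T,P):
    c=np.linalg.inv(T)@np.append(P,1);k=foc(f);return c[0]/c[2]*k+f["cx"],c[1]/c[2]*k+f["cy"]
E
python3 - <<'E'
from h import *
f,o,T=load("top0");W=cloud(f,T)
c=f["color"];cv2.imwrite("pics/t_l.png",cv2.resize(c[90:280,90:290],None,fx=4,fy=4,interpolation=cv2.INTER_CUBIC)[:600])
cv2.imwrite("pics/t_c.png",cv2.resize(c[100:280,190:390],None,fx=4,fy=4,interpolation=cv2.INTER_CUBIC)[:600])
cv2.imwrite("pics/t_r.png",cv2.resize(c[110:280,370:470],None,fx=4,fy=4,interpolation=cv2.INTER_CUBIC)[:600])
for u,v in [(300,200),(220,150),(241,152),(289,156),(345,163),(435,215),(404,258),(122,218),(167,251),(300,250),(140,155),(435,150)]:
    print(u,v,W[v,u].round(4))
E
```

```text
300 200 [ 0.5383 -0.0461  0.0158]
220 150 [0.6564 0.1497 0.1029]
241 152 [0.6521 0.0997 0.0949]
289 156 [ 0.6298 -0.0158  0.1389]
345 163 [ 0.6104 -0.147   0.1373]
435 215 [ 0.4887 -0.3999  0.0214]
404 258 [ 0.3791 -0.311   0.024 ]
122 218 [ 0.5048  0.4248 -0.002 ]
167 251 [0.4147 0.3064 0.0006]
300 250 [ 0.4072 -0.0427  0.004 ]
140 155 [0.6456 0.3376 0.1166]
435 150 [ 0.6593 -0.405   0.0342]
```

View pics/t_c.png

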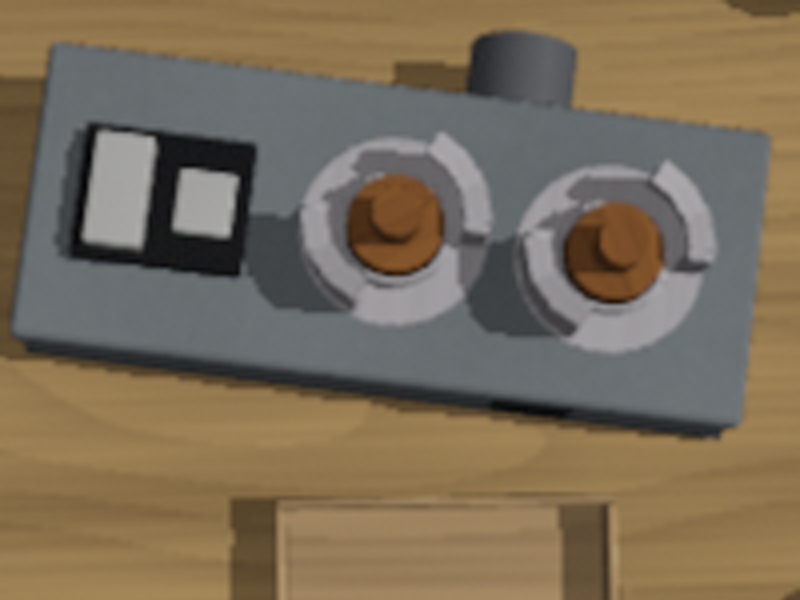

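View pics/t_l.png

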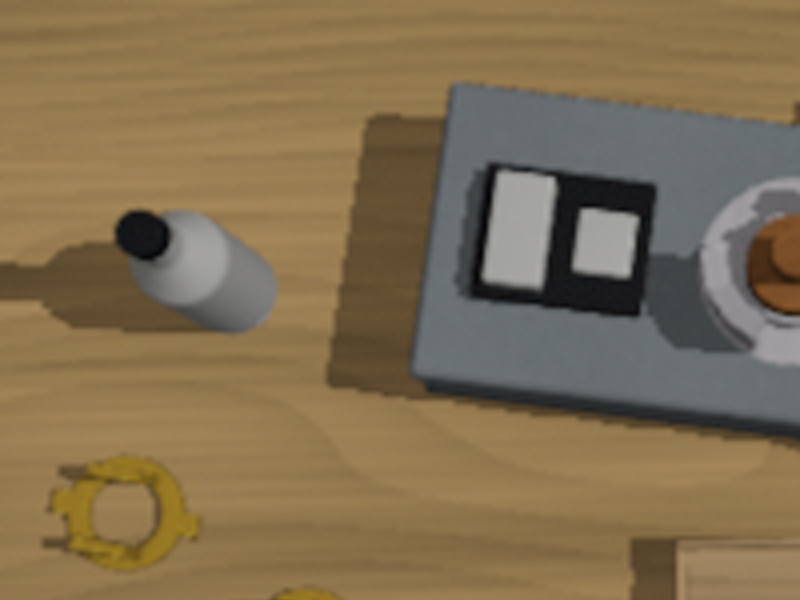

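View pics/t_r.png

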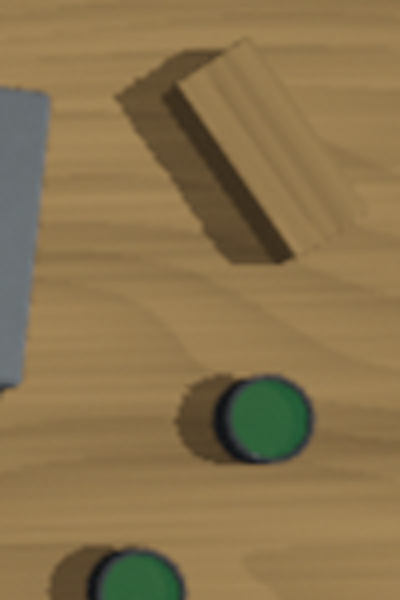

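```bash
python3 - <<'E'
from h import *
f,o,T=load("top0");W=cloud(f,T)
print("deck z",np.nanmedian(W[185:195,300:320,2]), np.nanmedian(W[140:165,197:205,2]))
pts=[atz(f,T,190+u/4,100+v/4,0.08) for u,v in [(53,42),(768,132),(740,425),(13,335)]]
P=np.array(pts)[:,:2];print(P.round(4))
for i in range(4): print(np.linalg.norm(P[i]-P[(i+1)%4]).round(4))
m=(abs(W[...,2]-0.08)<0.006);
m=m.astype(np.uint8);m[:,:180]=0;m[:,400:]=0
n,l,s,c=cv2.connectedComponentsWithStats(m);i=1+np.argmax(s[1:,4])
Q=W[l==i][:,:2].astype(np.float32);r=cv2.minAreaRect(Q);print(r)
c=P.mean(0)
ey=(P[0]-P[1]+P[3]-P[2]);ey/=np.linalg.norm(ey);print("c",c,"yaw",np.degrees(np.arctan2(-ey[0],ey[1])))
# glasses: z>0.018 clusters
m=((W[...,2]>0.016)&(W[...,2]<0.035)).astype(np.uint8)
for nm,(u0,u1,v0,v1) in dict(g1=(420,452,198,232),g2=(388,422,242,276)).items():
    k=np.zeros_like(m);k[v0:v1,u0:u1]=m[v0:v1,u0:u1]
    q=W[k>0][:,:2].astype(np.float32);print(nm,len(q),cv2.minEnclosingCircle(q),np.median(W[k>0][:,2]))
# rings
for nm,(u0,u1,v0,v1) in dict(r1=(98,146,198,238),r2=(144,192,232,270)).items():
    k=np.zeros_like(m);z=W[v0:v1,u0:u1,2];k[v0:v1,u0:u1]=(z>0.005)
    hs=cv2.cvtColor(f["color"],cv2.COLOR_BGR2HSV);y=((hs[...,1]>170)&(hs[...,0]>18))
    k2=np.zeros_like(m);k2[v0:v1,u0:u1]=y[v0:v1,u0:u1]
    q=W[k2>0];print(nm,len(q),np.nanmedian(q,0),q[:,:2].min(0),q[:,:2].max(0), np.nanmax(q[:,2]))
# bottle & offcut
E
```

```text
deck z 0.07852434789105334 0.07846109550441688
[[ 0.7632  0.1931]
 [ 0.6957 -0.254 ]
 [ 0.5113 -0.2275]
 [ 0.5789  0.2198]]
0.4521
0.1863
0.4524
0.1862
((0.6438091397285461, -0.015174880623817444), (0.4587765038013458, 0.19765716791152954), 81.26821899414062)
c [ 0.63726572 -0.0171307 ] yaw -8.593666483068393
g1 420 ((0.4913298189640045, -0.4032822847366333), 0.030627796426415443) 0.022099469827950302
g2 424 ((0.3798985481262207, -0.31204521656036377), 0.030024157837033272) 0.022326169118504602
r1 441 [0.50357498 0.41841782 0.00729222] [0.47006    0.37823945] [0.54112264 0.47161487] 0.04291991725029298
r2 437 [0.41382809 0.30363867 0.00724678] [nan nan] [nan nan] 0.042234891418494236
```

```bash
cat >> h.py <<'E'
def yawof(o):
    q=o["tcp_rot"];x=R.from_quat([q[1],q[2],q[3],q[0]]).apply([1,0,0]);return np.degrees(np.arctan2(x[1],x[0]))
def go(x,y,z,yaw=None,o=None):
    o=o or get_obs();q=o["tcp_rot"];Rt=R.from_quat([q[1],q[2],q[3],q[0]])
    d=Rt.inv().apply(np.array([x,y,z])-o["tcp_pos"])*100
    t=0
    if yaw is not None:
        t=-((yaw-yawof(o)+180)%360-180)
    n=max(np.linalg.norm(d)/5,abs(t)/8.59)
    print("t=%.1f yaw %.1f  delta %.2f %.2f %.2f turn %.3f  rows>=%.1f q6 %.2f w %.1f"%(o["time_s"],yawof(o),*d,np.radians(t),n,o["joint_positions"][5],o["gripper_width"]*1e3))
E
python3 - <<'E'
from h import *
go(.6,-.01,.33,81.4)
E
```

```text
t=0.1 yaw -63.5  delta -29.84 -53.27 -9.89 turn -2.530  rows>=16.9 q6 -0.21 w 85.4
```

Request:
jog_arm(
  deltas="0 -30 -53.3 -9.9 -2.53;0 -30 -53.3 -9.9 -2.53;0 -30 -53.3 -9.9 -2.53;0 -30 -53.3 -9.9 -2.53;0 -30 -53.3 -9.9 -2.53;0 -30 -53.3 -9.9 -2.53;0 -30 -53.3 -9.9 -2.53;0 -30 -53.3 -9.9 -2.53;0 -30 -53.3 -9.9 -2.53;0 -30 -53.3 -9.9 -2.53",
)

```text
time_s: 1.15
tcp_pos: [0.5341, -0.1044, 0.3113]
tcp_rot: [0.0, 0.98, 0.197, -0.0]
force: [0.1, -0.0, 0.6]
gripper_width: 0.0002
```

```bash
python3 - <<'E'
from h import *
go(.6,-.01,.33,81.4)
E
```

```text
t=1.1 yaw 22.8  delta 9.73 -6.15 -1.87 turn -1.023  rows>=6.8 q6 -0.81 w 0.2
```

Request:
jog_arm(
  deltas="0 9.7 -6.2 -1.9 -1.02;0 9.7 -6.2 -1.9 -1.02;0 9.7 -6.2 -1.9 -1.02;0 9.7 -6.2 -1.9 -1.02;0 9.7 -6.2 -1.9 -1.02;0 9.7 -6.2 -1.9 -1.02;0 9.7 -6.2 -1.9 -1.02;0 9.7 -6.2 -1.9 -1.02;0 9.7 -6.2 -1.9 -1.02",
)

```text
time_s: 2.05
tcp_pos: [0.5993, -0.0121, 0.3299]
tcp_rot: [-0.0, 0.762, 0.647, -0.0]
force: [-0.1, 0.7, -0.7]
gripper_width: 0.0002
```

```bash
python3 - <<'E'
from h import *
f,o,T=snap("wrist","w1");print(o["time_s"],o["tcp_pos"],yawof(o))
E
```

```text
2.05 [ 0.59931724 -0.01208317  0.32988392] 80.67540660969706
```

View pics/w1.png

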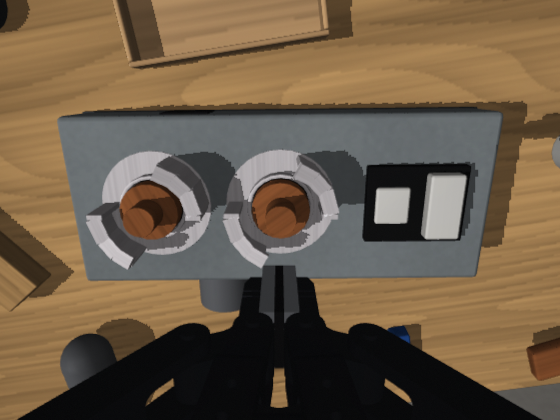

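```bash
python3 - <<'E'
from h import *
f,o,T=load("w1");c=f["color"]
cv2.imwrite("pics/w1a.png",cv2.resize(c[100:290,50:250],None,fx=4,fy=4,interpolation=cv2.INTER_CUBIC)[:600*1,:800]) if 0 else None
cv2.imwrite("pics/w1a.png",cv2.resize(c[135:285,70:270],None,fx=4,fy=4,interpolation=cv2.INTER_CUBIC))
cv2.imwrite("pics/w1b.png",cv2.resize(c[135:285,210:410],None,fx=4,fy=4,interpolation=cv2.INTER_CUBIC))
cv2.imwrite("pics/w1c.png",cv2.resize(c[100:250,340:540],None,fx=4,fy=4,interpolation=cv2.INTER_CUBIC))
W=cloud(f,T)
# deck plane & rect
z=W[...,2];print(np.nanmedian(z[245:255,300:340]),np.nanmedian(z[130:140,220:240]))
m=(abs(z-0.08)<0.006).astype(np.uint8);m[:,:55]=0
n,l,s,ce=cv2.connectedComponentsWithStats(m);i=1+np.argmax(s[1:,4])
Q=W[l==i][:,:2].astype(np.float32);print(cv2.minAreaRect(Q))
for nm,(u,v) in dict(knobA=(143,217),knobB=(284,212)).items():
    k=(z>0.128)&(z<.145);k[:, :u-25]=0;k[:,u+25:]=0;k[:v-25]=0;k[v+25:]=0
    q=W[k];print(nm,len(q),cv2.minEnclosingCircle(q[:,:2].astype(np.float32)),np.median(q[:,2]))
for nm,(u0,u1,v0,v1) in dict(run=(370,415,180,230),stop=(418,470,165,245)).items():
    k=np.zeros_like(m,bool);k[v0:v1,u0:u1]=1
    k&=(f["color"].min(-1)>140)&(z>.09)
    q=W[k];r=cv2.minAreaRect(q[:,:2].astype(np.float32));print(nm,r,np.median(q[:,2]))
E
```

```text
0.08167672679381427 0.08164519107183427
((0.662610650062561, -0.021038830280303955), (0.45795613527297974, 0.23563110828399658), 81.30465698242188)
knobA 873 ((0.6193789839744568, -0.15034353733062744), 0.015114589594304562) 0.13946755080985046
knobB 818 ((0.6399553418159485, -0.01752653531730175), 0.015340568497776985) 0.1394867217043167
run ((0.6575688123703003, 0.09838204830884933), (0.034219659864902496, 0.03867467865347862), 81.24095153808594) 0.09753822461673384
stop ((0.6649399995803833, 0.149925097823143), (0.03460514545440674, 0.06764889508485794), 81.2041015625) 0.10650246012881065
```

View pics/w1a.png

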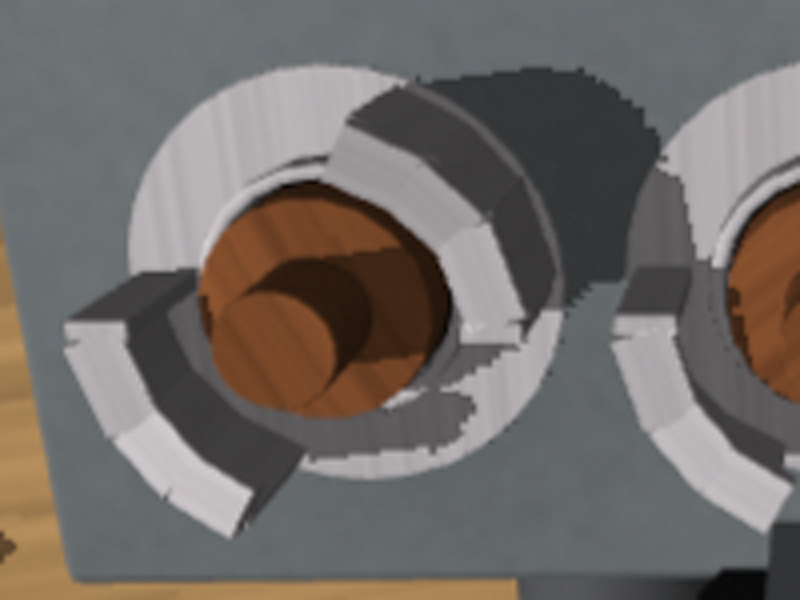

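View pics/w1b.png

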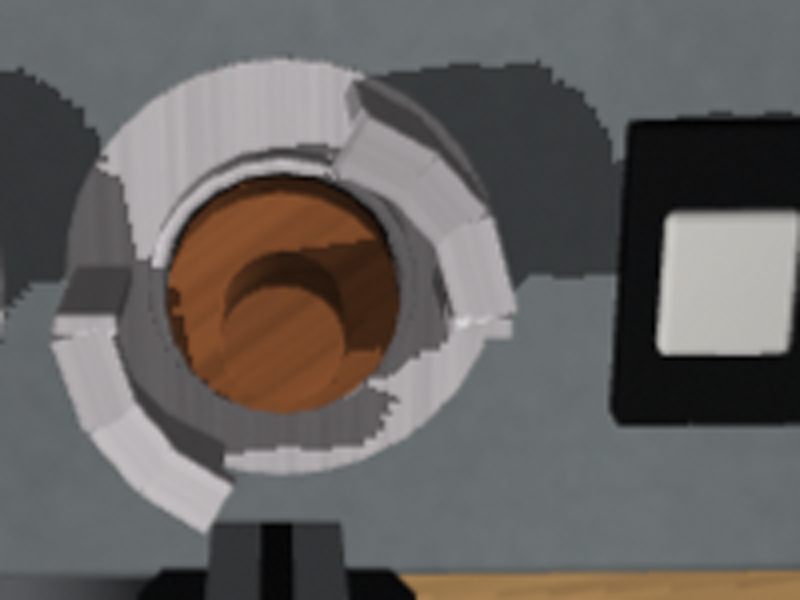

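View pics/w1c.png

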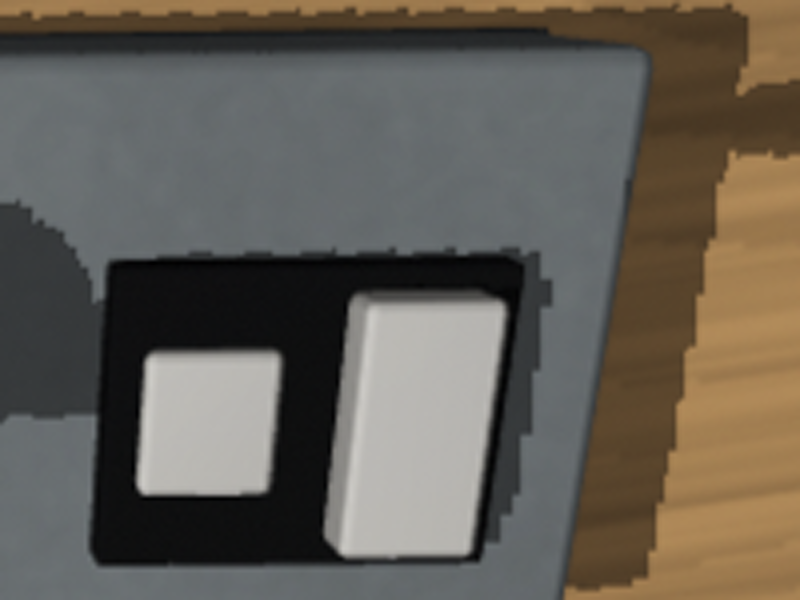

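```bash
python3 - <<'E'
from h import *
go(.665,.150,.115,81.35)
E
```

```text
t=2.1 yaw 80.7  delta 17.06 3.87 21.49 turn -0.011  rows>=5.5 q6 -1.63 w 0.2
```

Request:
jog_arm(
  deltas="0 17.1 3.9 10 -0.01;0 17.1 3.9 10 -0.01;0 17.1 3.9 10 -0.01;0 17.1 3.9 10 -0.01;0 17.1 3.9 21.5 -0.01;0 17.1 3.9 21.5 -0.01;0 17.1 3.9 21.5 -0.01;0 17.1 3.9 21.5 -0.01",
)

```text
time_s: 2.9
tcp_pos: [0.6629, 0.1503, 0.1119]
tcp_rot: [-0.002, 0.758, 0.652, -0.003]
force: [0.4, 0.5, 0.5]
gripper_width: 0.0001
```

```bash
python3 - <<'E'
from h import *
go(.665,.150,.0955,81.35)
E
```

```text
t=2.9 yaw 81.4  delta 0.01 0.22 1.64 turn 0.000  rows>=0.3 q6 -1.37 w 0.1
```

Request:
jog_arm(
  deltas="0 0 0.2 0.8 0;0 0 0.2 1.2 0;0 0 0.2 1.5 0;0 0 0.2 1.7 0;0 0 0.2 1.7 0",
)

```text
time_s: 3.4
tcp_pos: [0.668, 0.1501, 0.0994]
tcp_rot: [0.001, 0.758, 0.652, 0.001]
force: [1.8, -0.8, 1.9]
gripper_width: -0.0002
```

Request:
jog_arm(
  deltas="0 0 0 0.3 0;0 0 0 0.3 0;0 0 0 0.3 0",
)

```text
time_s: 3.7
tcp_pos: [0.6679, 0.1502, 0.096]
tcp_rot: [0.001, 0.758, 0.652, 0.001]
force: [2.6, 0.0, 5.1]
gripper_width: -0.0002
```

```bash
python3 - <<'E'
from h import *
f,o,T=snap("wrist","w2");go(.665,.150,.0955,81.35);print(o["force"],o["tcp_pos"])
E
```

```text
t=3.8 yaw 81.4  delta -0.06 -0.29 0.06 turn 0.001  rows>=0.1 q6 -1.38 w 0.3
[2.58827899 0.00695904 5.12104786] [0.66792006 0.15015219 0.09604537]
```

View pics/w2.png

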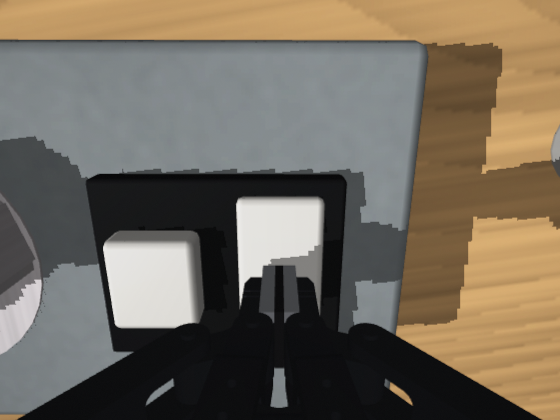

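Request:
jog_arm(
  deltas="0 0 0 0.2 0;0 0 0 0.2 0;5 0 0 -6 0;5 0 0 -8 0;5 0 0 -8 0",
)

```text
time_s: 4.25
tcp_pos: [0.6696, 0.1507, 0.181]
tcp_rot: [0.002, 0.758, 0.652, 0.003]
force: [0.7, -0.0, 1.2]
gripper_width: 0.0433
```

```bash
python3 - <<'E'
from h import *
go(.640,-.0175,.18,25)
E
```

```text
t=4.2 yaw 81.4  delta -17.07 -0.42 0.06 turn 0.985  rows>=6.6 q6 -1.38 w 43.3
```

Request:
jog_arm(
  deltas="5 -17.1 -0.2 0 0.98;5 -17.1 -0.2 0 0.98;5 -17.1 -0.2 0 0.98;5 -17.1 -0.2 0 0.98;5 -17.1 -0.2 0 0.98;5 -17.1 -0.2 0 0.98;5 -17.1 -0.2 0 0.98;5 -17.1 -0.2 0 0.98;5 -17.1 -0.2 0 0.98",
)

```text
time_s: 5.15
tcp_pos: [0.6387, -0.0182, 0.1737]
tcp_rot: [-0.001, 0.976, 0.22, -0.001]
force: [-0.7, -0.1, 0.6]
gripper_width: 0.0499
```

```bash
python3 - <<'E'
from h import *
f,o,T=snap("wrist","w3");go(.640,-.0175,.112,25);W=cloud(f,T);z=W[...,2]
k=(z>.130)&(z<.145);n,l,s,c=cv2.connectedComponentsWithStats(k.astype(np.uint8))
for i in range(1,n):
    if s[i,4]>300: q=W[l==i];print(c[i],s[i,4],cv2.minEnclosingCircle(q[:,:2].astype(np.float32)),np.median(q[:,2]))
E
```

```text
t=5.2 yaw 25.4  delta 0.14 -0.01 6.21 turn 0.007  rows>=1.2 q6 -0.66 w 50.3
[231.70114943 165.25670498] 522 ((0.6001244187355042, 0.01105163898319006), 0.009422574192285538) 0.1309393000434509
[280.88809344 244.96081387] 2654 ((0.6396080255508423, -0.016920926049351692), 0.01530515681952238) 0.13944832069644142
[324.43733333 308.78933333] 375 ((0.6800599098205566, -0.044272761791944504), 0.009039056487381458) 0.1310025910049068
```

View pics/w3.png

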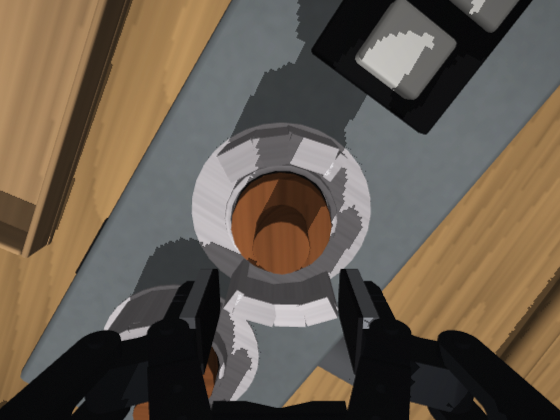

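Request:
jog_arm(
  deltas="5 0.1 0 4 0;5 0.1 0 6.2 0;5 0.1 0 6.2 0;2 0.1 0 6.2 0;2 0.1 0 6.2 0;2 0.1 0 6.2 0;2 0.1 0 6.2 0",
  squeeze=60,
)

```text
time_s: 5.9
tcp_pos: [0.6415, -0.0183, 0.1147]
tcp_rot: [0.001, 0.976, 0.219, 0.001]
force: [0.9, -1.0, 2.2]
gripper_width: 0.0281
```

Request:
jog_arm(
  deltas="2 0 0 0 0;2 0 0 -5 0;2 0 0 -8 0;2 0 0 -8 0",
)

```text
time_s: 6.3
tcp_pos: [0.6439, -0.0188, 0.1998]
tcp_rot: [0.002, 0.976, 0.219, 0.005]
force: [1.0, -0.8, -0.3]
gripper_width: 0.028
```

```bash
python3 - <<'E'
from h import *
f,o,T=load("top0");W=cloud(f,T);z=W[...,2]
print("floor",np.nanmedian(z[240:260,275:330]))
k=(z>.02)&(z<.05);k[:218]=0;k[275:]=0;k[:,:250]=0;k[:,350:]=0
q=W[k];print(len(q),cv2.minAreaRect(q[:,:2].astype(np.float32)),np.median(q[:,2]))
cv2.imwrite("pics/tray.png",cv2.resize(f["color"][215:280,250:355],None,fx=7,fy=7,interpolation=cv2.INTER_CUBIC))
f,o,T=snap("wrist","w4");go(.41,.005,.18,25)
E
```

```text
floor 0.00471986955269621
652 ((0.41602858901023865, -0.04397330433130264), (0.2203730344772339, 0.12024319171905518), 89.2745361328125) 0.03296002691237199
t=6.3 yaw 25.3  delta -20.01 -12.05 1.51 turn 0.005  rows>=4.7 q6 -0.66 w 28.3
```

View pics/w4.png

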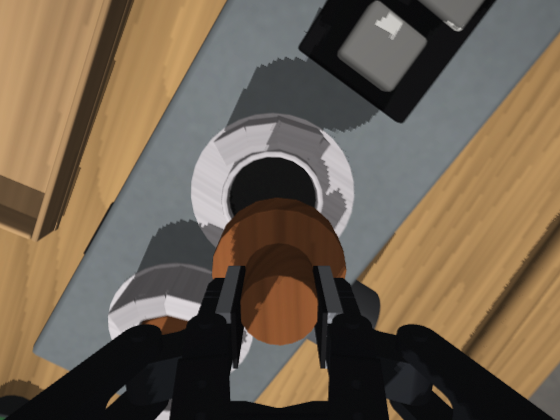

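View pics/tray.png

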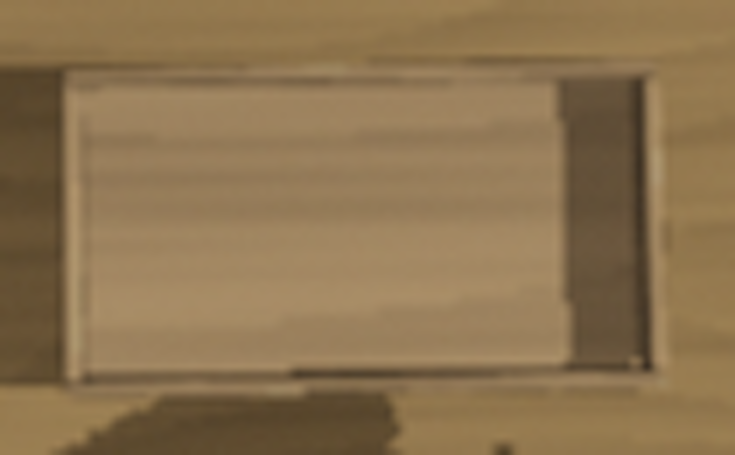

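Request:
jog_arm(
  deltas="2 -20 -12.2 1.0 0;2 -20 -12.2 1.0 0;2 -20 -12.2 1.0 0;2 -20 -12.2 1.0 0;2 -20 -12.2 1.0 0;2 -20 -12.2 6 0;2 -20 -12.2 11 0;2 -20 -12.2 13.5 0;2 -20 -12.2 13.5 0",
)

```text
time_s: 7.25
tcp_pos: [0.4024, 0.0083, 0.0535]
tcp_rot: [-0.003, 0.976, 0.219, -0.005]
force: [-0.0, -0.1, -1.0]
gripper_width: 0.0281
```

```bash
python3 - <<'E'
from h import *
f,o,T=snap("wrist","w5");go(.415,.005,.036,25);print(o["force"])
E
```

```text
t=7.3 yaw 25.3  delta 0.82 0.67 1.99 turn 0.005  rows>=0.5 q6 -0.72 w 28.0
[-0.01302616 -0.11166159 -1.01454818]
```

View pics/w5.png

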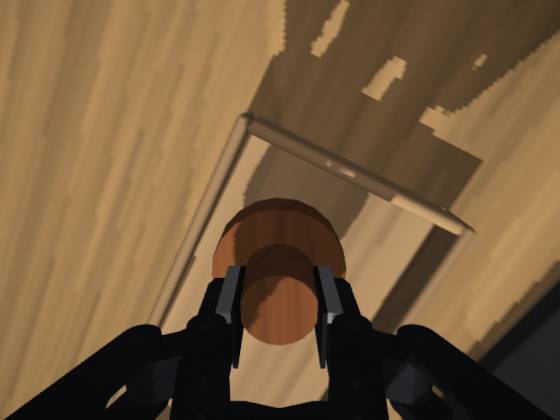

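Request:
jog_arm(
  deltas="2 0.6 0.5 1.2 0;2 0.6 0.5 1.9 0;2 0.6 0.5 1.9 0;2 0.6 0.5 1.9 0;5.5 0.6 0.5 1.9 0;5.5 0.6 0.5 1.9 0;5.5 0.6 0.5 -5 0;5.5 0.6 0.5 -10 0;5.5 0.6 0.5 -14 0",
)

```text
time_s: 8.2
tcp_pos: [0.4146, 0.005, 0.1911]
tcp_rot: [-0.0, 0.976, 0.219, -0.0]
force: [0.9, -0.6, -0.1]
gripper_width: 0.0549
```

```bash
python3 - <<'E'
from h import *
f,o,T=snap("wrist","w6");go(.6195,-.1504,.19,25);print(o["force"],o["tcp_pos"])
E
```

```text
t=8.2 yaw 25.3  delta 11.46 22.45 1.40 turn 0.005  rows>=5.0 q6 -0.72 w 55.0
[ 0.90246655 -0.5785187  -0.11594404] [0.41462608 0.00503703 0.19114358]
```

View pics/w6.png

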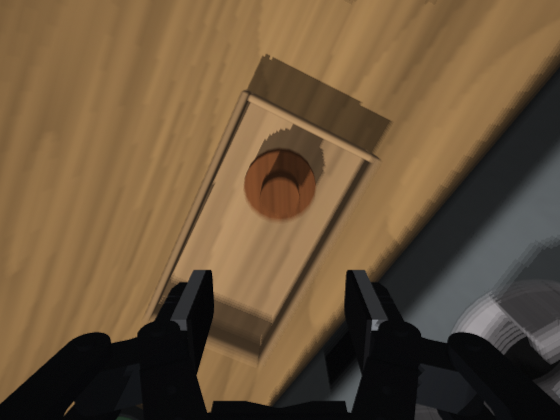

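Request:
jog_arm(
  deltas="5 11.5 22.5 1 0;5 11.5 22.5 1 0;5 11.5 22.5 1 0;5 11.5 22.5 1 0;5 11.5 22.5 1 0;5 11.5 22.5 1 0;5 11.5 22.5 1 0;5 11.5 22.5 1 0",
)

```text
time_s: 9.05
tcp_pos: [0.6146, -0.1488, 0.1794]
tcp_rot: [-0.0, 0.976, 0.219, -0.0]
force: [0.8, 0.1, 0.4]
gripper_width: 0.0501
```

```bash
cat >>h.py <<'E'
def blobs(W,z0,z1,mn=300):
    z=W[...,2];k=(z>z0)&(z<z1);n,l,s,c=cv2.connectedComponentsWithStats(k.astype(np.uint8))
    for i in range(1,n):
        if s[i,4]>mn: q=W[l==i];print(c[i].round(),s[i,4],np.round(np.append(*[np.array(x) for x in cv2.minEnclosingCircle(q[:,:2].astype(np.float32))]),4),np.median(q[:,2]).round(4))
E
python3 - <<'E'
from h import *
f,o,T=snap("wrist","w7");go(.6195,-.1504,.112,25);print(o["force"],o["tcp_pos"]);blobs(cloud(f,T),.13,.145)
E
```

```text
t=9.1 yaw 25.3  delta 0.36 0.37 6.78 turn 0.005  rows>=1.4 q6 -0.87 w 49.7
[0.77027614 0.11328534 0.41008988] [ 0.61462653 -0.14880255  0.17941743]
[486. 115.] 588 [ 0.6796 -0.045   0.0092] 0.131
[237. 171.] 491 [ 0.5799 -0.1218  0.0098] 0.131
[284. 248.] 2485 [ 0.619  -0.1505  0.0153] 0.1394
[326. 310.] 356 [ 0.6592 -0.1785  0.0095] 0.1309
```

View pics/w7.png

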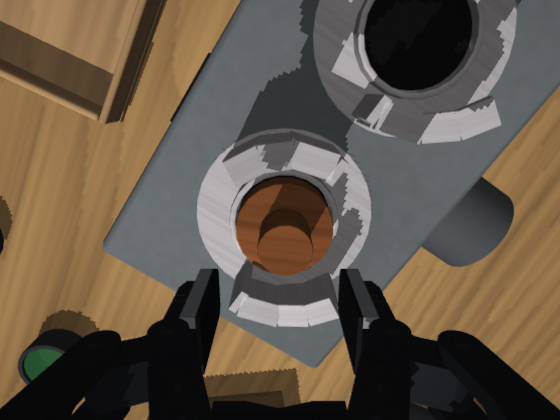

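Request:
jog_arm(
  deltas="5 0.3 0.3 4 0;5 0.3 0.3 6.8 0;5 0.3 0.3 6.8 0;5 0.3 0.3 6.8 0;2 0.3 0.3 6.8 0;2 0.3 0.3 6.8 0;2 0.3 0.3 6.8 0;2 0.3 0.3 6.8 0;2 0.3 0.3 0 0;2 0.3 0.3 -2 0",
)

```text
time_s: 10.1
tcp_pos: [0.6185, -0.1508, 0.1998]
tcp_rot: [-0.001, 0.976, 0.219, -0.001]
force: [1.2, -0.7, -0.4]
gripper_width: 0.0284
```

```bash
python3 - <<'E'
from h import *
go(.415,-.094,.18,25)
E
```

```text
t=10.1 yaw 25.3  delta -15.98 -13.82 2.02 turn 0.005  rows>=4.2 q6 -0.87 w 28.4
```

Request:
jog_arm(
  deltas="2 -16 -13.8 1 0;2 -16 -13.8 1 0;2 -16 -13.8 1 0;2 -16 -13.8 1 0;2 -16 -13.8 1 0;2 -16 -13.8 5 0;2 -16 -13.8 10 0;2 -16 -13.8 14 0;2 -16 -13.8 14 0;2 -16 -13.8 14 0",
)

```text
time_s: 11.1
tcp_pos: [0.4154, -0.0944, 0.0596]
tcp_rot: [-0.0, 0.976, 0.219, -0.001]
force: [0.6, -0.5, 1.0]
gripper_width: 0.0282
```

```bash
python3 - <<'E'
from h import *
f,o,T=snap("wrist","w8");go(.415,-.094,.036,25)
E
```

```text
t=11.2 yaw 25.3  delta -0.12 -0.19 2.50 turn 0.005  rows>=0.5 q6 -0.95 w 28.1
```

View pics/w8.png

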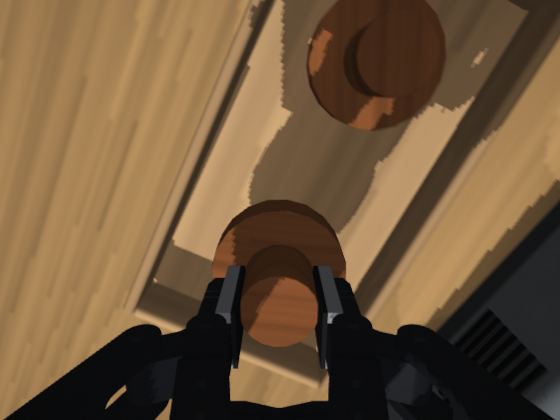

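Request:
jog_arm(
  deltas="2 0 -0.1 1.5 0;2 0 -0.1 2.3 0;2 0 -0.1 2.3 0;2 0 -0.1 2.3 0;5.5 0 -0.1 2.3 0;5.5 0 -0.1 2.3 0;6 0 -0.1 -4 0;7 0 -0.1 -9 0;8.54 0 -0.1 -14 0",
)

```text
time_s: 12.05
tcp_pos: [0.4148, -0.0933, 0.1882]
tcp_rot: [-0.0, 0.976, 0.219, -0.0]
force: [1.9, -0.4, -0.9]
gripper_width: 0.0818
```

```bash
python3 - <<'E'
from h import *
f,o,T=snap("wrist","w9");go(.38,-.312,.18,25)
f,o,T=snap("top","t9");W=cloud(f,T)
for u,v in[(435,215),(404,258)]:
  Wc=W.copy();Wc[:, :u-22]=np.nan;Wc[:,u+22:]=np.nan;Wc[:v-22]=np.nan;Wc[v+22:]=np.nan;blobs(Wc,.016,.035,100)
E
```

```text
t=12.1 yaw 25.3  delta -12.83 17.84 1.85 turn 0.005  rows>=4.4 q6 -0.95 w 85.3
[436. 214.] 421 [ 0.4914 -0.4034  0.031 ] 0.0223
[411. 259.] 123 [ 0.3775 -0.3209  0.0277] 0.0222
```

View pics/w9.png

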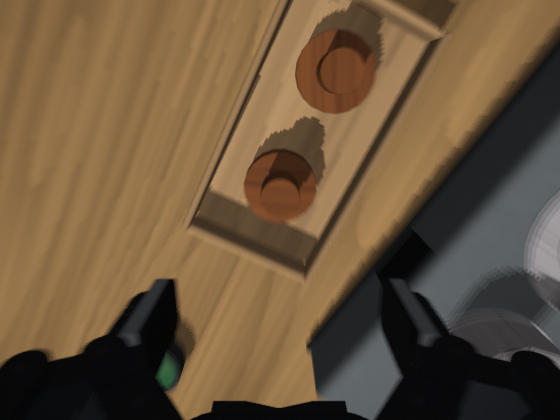

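View pics/t9.png

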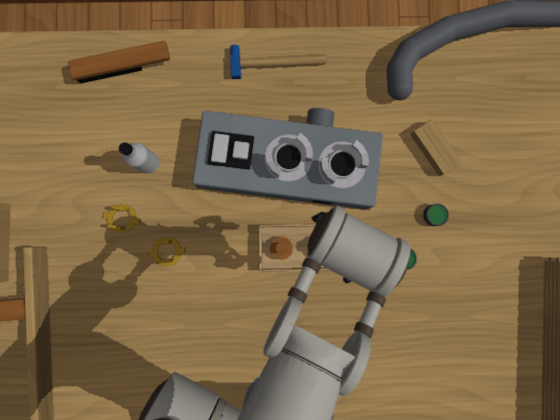

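Both plugs are in the tray and both cells are empty. Now to the nearer glass (green disc partly hidden at (410,258) in the top view).

Request:
jog_arm(
  deltas="8.54 -12.8 17.8 1.5 0;8.54 -12.8 17.8 1.5 0;8.54 -12.8 17.8 1.5 0;8.54 -12.8 17.8 1.5 0;8.54 -12.8 17.8 1.5 0;8.54 -12.8 17.8 1.5 0;8.54 -12.8 17.8 1.5 0;8.54 -12.8 17.8 1.5 0",
)

```text
time_s: 12.95
tcp_pos: [0.3756, -0.3079, 0.171]
tcp_rot: [-0.0, 0.976, 0.219, 0.0]
force: [-0.2, 1.0, -0.0]
gripper_width: 0.0857
```

```bash
python3 - <<'E'
from h import *
f,o,T=snap("wrist","w10");W=cloud(f,T);blobs(W,.018,.035);go(.38,-.312,.05,25)
E
```

```text
[433.  32.] 1062 [ 0.4245 -0.1561  0.0497] 0.0273
[508.  25.] 627 [ 0.4687 -0.1331  0.0212] 0.0273
[518. 143.] 2088 [ 0.568  -0.1915  0.0707] 0.0249
[279. 201.] 4239 [ 0.3793 -0.3155  0.0302] 0.0249
[346. 336.] 3178 [ 0.4911 -0.4059  0.0309] 0.025
t=13.0 yaw 25.4  delta 0.21 0.56 12.12 turn 0.006  rows>=2.4 q6 -1.38 w 85.4
```

View pics/w10.png

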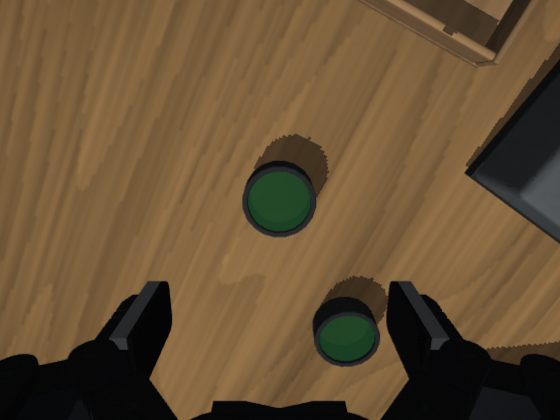

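```bash
python3 - <<'E'
from h import *
for n,pts in dict(w10=[(160,285),(400,285),(160,300),(397,290)],w9=[(165,285),(390,285)],w7=[(212,275),(345,275),(212,285)],w4=[(240,270),(320,270),(240,280)],w2=[(270,270),(288,270)],w1=[(272,272),(288,272)]).items():
    f,o,T=load(n);f.pop
    C=f["T_tool_cam"];P=cloud(f,C)
    print(n,o["gripper_width"],[P[v,u].round(4).tolist() for u,v in pts])
E
```

```text
w10 0.08567228966130129 [[-0.0432, -0.0108, -0.0216], [0.0448, -0.0107, -0.0216], [-0.0424, -0.007, -0.0257], [0.0427, -0.0107, -0.0252]]
w9 0.08179204846645743 [[-0.0412, -0.0111, -0.0221], [nan, nan, nan]]
w7 0.05006931677994728 [[-0.0256, -0.0105, -0.0133], [0.0259, -0.0109, -0.0142], [-0.0249, -0.0087, -0.018]]
w4 0.02802340334247531 [[-0.0152, -0.0101, -0.0085], [0.0167, -0.0109, -0.01], [-0.0141, -0.0113, -0.0189]]
w2 -0.0002327606003633679 [[-0.0035, -0.0106, -0.0098], [0.0037, -0.0104, -0.0095]]
w1 0.00020412311053935443 [[-0.0026, -0.0106, -0.0114], [0.0037, -0.0103, -0.011]]
```

```bash
python3 - <<'E'
from h import *
for n in ["w10","w7","w6","w4","w2","w1"]:
    f,o,T=load(n);P=cloud(f,f["T_tool_cam"]);w=o["gripper_width"]/2
    for s in(-1,1):
        m=(s*P[...,0]>w-.002)&(s*P[...,0]<w+.02)&(abs(P[...,1])<.0125)&(P[...,2]<.004)&(P[...,2]>-.05)
        q=P[m];print(n,round(w*2,4),s,len(q),np.percentile(q[:,2],[95,99,100]).round(4))
E
```

```text
w10 0.0857 -1 3586 [-0.0189 -0.0157 -0.0141]
w10 0.0857 1 3591 [-0.0189 -0.016  -0.0143]
w7 0.0501 -1 3352 [-0.0106 -0.0065 -0.0046]
w7 0.0501 1 3355 [-0.0106 -0.0067 -0.004 ]
w6 0.0549 -1 3391 [-0.0114 -0.0074 -0.0051]
w6 0.0549 1 3381 [-0.0113 -0.0074 -0.0048]
w4 0.028 -1 3320 [-0.0086  0.0036  0.004 ]
w4 0.028 1 3412 [-0.0076  0.0038  0.004 ]
w2 -0.0002 -1 4492 [0.0017 0.0029 0.0039]
w2 -0.0002 1 4488 [0.0001 0.003  0.0038]
w1 0.0002 -1 3332 [-0.0108 -0.0068 -0.0052]
w1 0.0002 1 3327 [-0.0107 -0.0071 -0.0053]
```

```bash
python3 - <<'E'
from h import *
f,o,T=snap("wrist","w11");W=cloud(f,T);blobs(W,.018,.035);go(.3793,-.3150,.008,25)
E
```

```text
[434.  32.] 1073 [ 0.4243 -0.1563  0.0499] 0.0272
[508.  25.] 632 [ 0.4687 -0.1319  0.0207] 0.0272
[517. 143.] 2084 [ 0.5674 -0.1915  0.0702] 0.0249
[278. 200.] 4245 [ 0.3795 -0.3154  0.0304] 0.0249
[346. 336.] 3188 [ 0.4909 -0.4061  0.0307] 0.025
t=13.1 yaw 25.4  delta 0.02 0.79 16.32 turn 0.006  rows>=3.3 q6 -1.38 w 85.4
```

Request:
jog_arm(
  deltas="8.54 0 0.8 5 0;8.54 0 0.8 9 0;8.54 0 0.8 11 0;8.54 0 0.8 11 0;8.54 0 0.8 11 0",
)

```text
time_s: 13.55
tcp_pos: [0.3793, -0.3162, 0.0619]
tcp_rot: [0.0, 0.976, 0.219, 0.0]
force: [0.7, 0.5, 0.7]
gripper_width: 0.0851
```

```bash
python3 - <<'E'
from h import *
f,o,T=snap("wrist","w12");W=cloud(f,T);blobs(W,.021,.035);go(.3793,-.3150,.008,25)
E
```

```text
[279. 244.] 9775 [ 0.3792 -0.3153  0.0304] 0.0249
[371. 405.] 903 [ 0.4756 -0.3861  0.0159] 0.025
t=13.6 yaw 25.3  delta 0.04 -0.22 5.48 turn 0.006  rows>=1.1 q6 -1.38 w 85.4
```

View pics/w12.png

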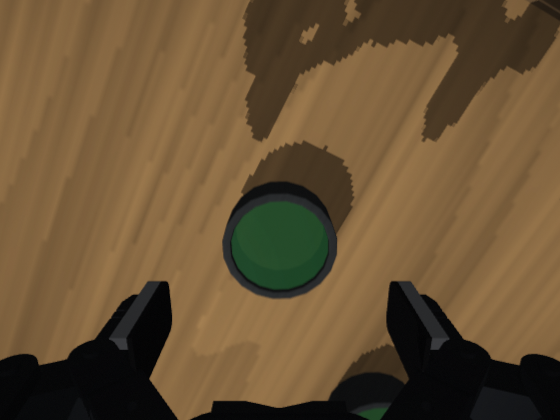

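Request:
jog_arm(
  deltas="8.54 0 -0.1 4 0;8.54 0 -0.1 5.4 0;8.54 0 -0.1 5.4 0;8.54 0 -0.1 5.4 0",
  squeeze=80,
)

```text
time_s: 14.0
tcp_pos: [0.3789, -0.3161, 0.0084]
tcp_rot: [0.001, 0.976, 0.219, 0.0]
force: [0.3, -1.0, -0.0]
gripper_width: 0.0858
```

```bash
python3 - <<'E'
from h import *
go(.3793,-.3153,.008,25)
E
```

```text
t=14.0 yaw 25.3  delta 0.07 -0.06 0.04 turn 0.005  rows>=0.0 q6 -1.38 w 85.8
```

Request:
jog_arm(
  deltas="5 0 0 0 0;5 0 0 0 0;5 0 0 0 0;5 0 0 0 0;5 0 0 -4 0;5 0 0 -9 0;5 0 0 -13 0;5 0 0 -17 0;5 0 0 -17 0",
)

```text
time_s: 14.9
tcp_pos: [0.3809, -0.3189, 0.1844]
tcp_rot: [0.006, 0.976, 0.219, 0.003]
force: [1.1, -0.7, -1.9]
gripper_width: 0.057
```

```bash
python3 - <<'E'
from h import *
f,o,T=snap("wrist","w13");P=cloud(f,f["T_tool_cam"])
w=o["gripper_width"]/2;print(w*2)
for s in(-1,1):
        m=(s*P[...,0]>w-.002)&(s*P[...,0]<w+.02)&(abs(P[...,1])<.0125)&(P[...,2]<.004)&(P[...,2]>-.05)
        q=P[m];print(np.percentile(q[:,2],[95,99,100]).round(4))
m=(np.hypot(P[...,0],P[...,1])<.036)&(P[...,2]<-.01)&(P[...,2]>-.03)
print(np.median(P[230:250,270:290].reshape(-1,3),0))
go(.6196,-.1503,.2,25)
E
```

```text
0.05700018234302244
[-0.0157 -0.0117 -0.0095]
[-0.0158 -0.0117 -0.0086]
[nan nan nan]
t=14.9 yaw 25.3  delta 28.82 -4.86 -1.89 turn 0.005  rows>=5.9 q6 -1.38 w 56.9
```

View pics/w13.png

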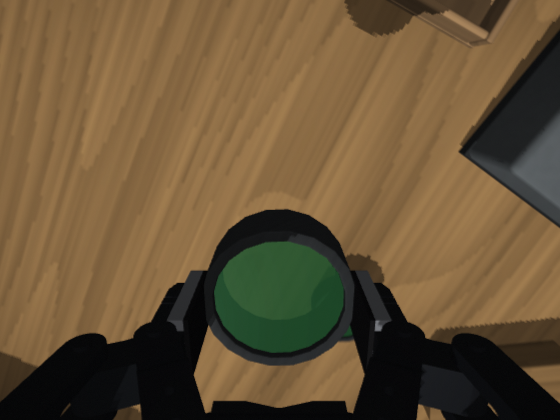

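```bash
python3 - <<'E'
from h import *
f,o,T=load("w13")
cv2.imwrite("pics/w13c.png",cv2.resize(f["color"][200:380,190:370],None,fx=3.3,fy=3.3,interpolation=cv2.INTER_CUBIC))
C=f["T_tool_cam"]
for zz in(-.018,-.02):
  for u,v in[(279,232),(279,365),(207,297),(353,297)]: print(zz,atz(f,C,u,v,zz).round(4))
P=cloud(f,C)
for v in (215,225,235,345,355,362): print(v,P[v,279].round(4))
E
```

```text
-0.018 [ 0.0004 -0.0302 -0.018 ]
-0.018 [ 0.0004  0.0281 -0.018 ]
-0.018 [-0.0271 -0.0036 -0.018 ]
-0.018 [ 0.0287 -0.0035 -0.018 ]
-0.02 [ 0.0004 -0.031  -0.02  ]
-0.02 [ 0.0004  0.0264 -0.02  ]
-0.02 [-0.0266 -0.0048 -0.02  ]
-0.02 [ 0.0282 -0.0047 -0.02  ]
215 [ 0.0004 -0.0306 -0.0003]
225 [ 0.0004 -0.0308 -0.0125]
235 [ 0.0004 -0.0293 -0.0186]
345 [ 0.0004  0.0209 -0.0147]
355 [ 0.0004  0.0239 -0.0171]
362 [ 0.0004  0.0269 -0.0176]
```

View pics/w13c.png

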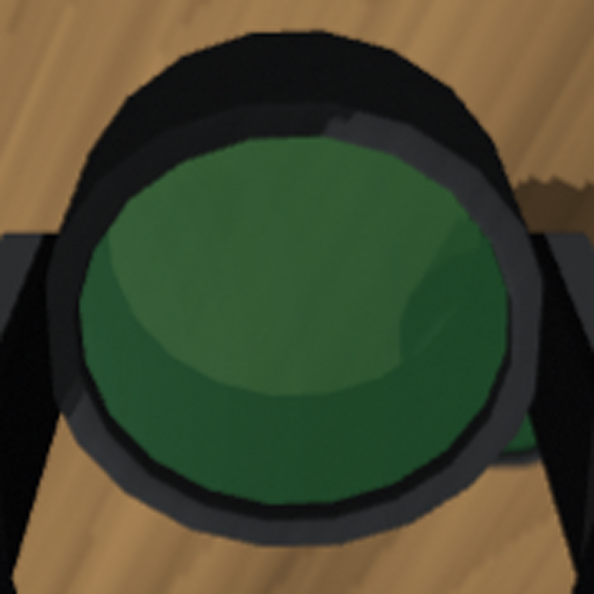

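Request:
jog_arm(
  deltas="5 28.8 -4.9 -1 0;5 28.8 -4.9 -1 0;5 28.8 -4.9 -1 0;5 28.8 -4.9 -1 0;5 28.8 -4.9 -1 0;5 28.8 -4.9 -1 0;5 28.8 -4.9 -1 0;5 28.8 -4.9 -1 0;5 28.8 -4.9 -1 0",
)

```text
time_s: 15.85
tcp_pos: [0.6166, -0.1486, 0.1858]
tcp_rot: [-0.001, 0.976, 0.218, -0.001]
force: [-0.2, -0.5, -2.2]
gripper_width: 0.0571
```

```bash
python3 - <<'E'
from h import *
f,o,T=snap("wrist","w14");W=cloud(f,T);blobs(W,.125,.137,150);go(.6194,-.1512,.12,25);print(o["force"])
E
```

```text
[430. 120.] 3403 [ 0.6584 -0.0587  0.033 ] 0.1269
[278. 159.] 2944 [ 0.6001 -0.1097  0.0337] 0.1268
t=15.9 yaw 25.2  delta 0.16 0.33 6.62 turn 0.003  rows>=1.3 q6 -0.87 w 57.2
[-0.21229991 -0.46966278 -2.22145859]
```

View pics/w14.png

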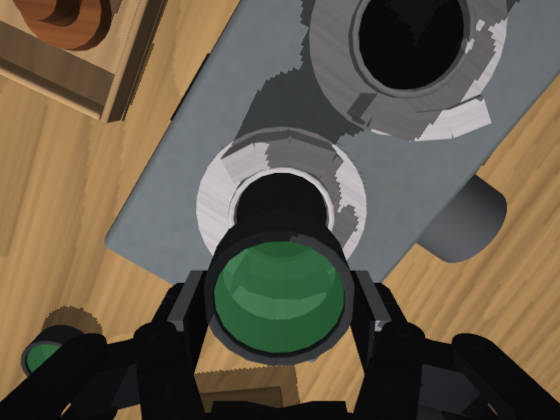

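Glass is held above cell A (bore at (282,205)). Settle and descend to just above the wall.

Request:
jog_arm(
  deltas="5 0.1 0.3 4 0;5 0.1 0.3 6.6 0;5 0.1 0.3 6.6 0;5 0.1 0.3 6.6 0;5 0.1 0.3 6.6 0",
)

```text
time_s: 16.4
tcp_pos: [0.6211, -0.1516, 0.1237]
tcp_rot: [0.001, 0.976, 0.218, 0.002]
force: [0.1, 0.6, -1.5]
gripper_width: 0.0572
```

```bash
python3 - <<'E'
from h import *
f,o,T=snap("wrist","w15");go(.6194,-.1512,.106,25);print(o["force"],o["tcp_pos"])
E
```

```text
t=16.4 yaw 25.2  delta -0.17 -0.11 1.78 turn 0.004  rows>=0.4 q6 -0.87 w 57.0
[ 0.13510065  0.5582131  -1.51350976] [ 0.62113801 -0.15155023  0.12367735]
```

View pics/w15.png

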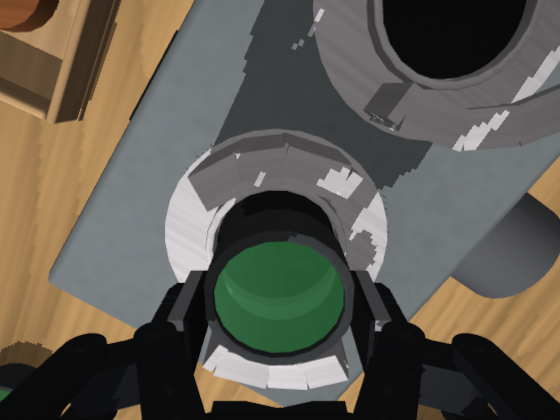

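Request:
jog_arm(
  deltas="5 -0.1 0 0.4 0;5 -0.1 0 0.8 0;5 -0.1 0 0.8 0;5 -0.1 0 0.8 0",
)

```text
time_s: 16.85
tcp_pos: [0.619, -0.1508, 0.113]
tcp_rot: [-0.0, 0.976, 0.219, -0.0]
force: [0.8, -0.5, -1.6]
gripper_width: 0.0572
```

```bash
python3 - <<'E'
from h import *
o=get_obs();go(.6194,-.1512,.096,25);print(o["force"],o["tcp_pos"])
E
```

```text
t=16.9 yaw 25.3  delta 0.02 0.05 1.70 turn 0.005  rows>=0.3 q6 -0.87 w 57.2
[ 0.76684259 -0.54054008 -1.64261036] [ 0.61901936 -0.15083511  0.11295354]
```

Request:
jog_arm(
  deltas="5 0 0 0.4 0;5 0 0 0.8 0;5 0 0 1.1 0;5 0 0 1.3 0;5 0 0 1.5 0;5 0 0 1.5 0",
)

```text
time_s: 17.45
tcp_pos: [0.619, -0.1509, 0.0978]
tcp_rot: [-0.0, 0.976, 0.219, -0.0]
force: [-0.1, -0.2, -1.8]
gripper_width: 0.0567
```

```bash
python3 - <<'E'
from h import *
f,o,T=snap("wrist","w16");go(.6194,-.1512,.096,25);print(o["force"],o["tcp_pos"])
E
```

```text
t=17.5 yaw 25.3  delta 0.01 0.03 0.21 turn 0.005  rows>=0.0 q6 -0.87 w 57.1
[-0.11274344 -0.15803765 -1.80293218] [ 0.61903454 -0.15087205  0.09782736]
```

View pics/w16.png

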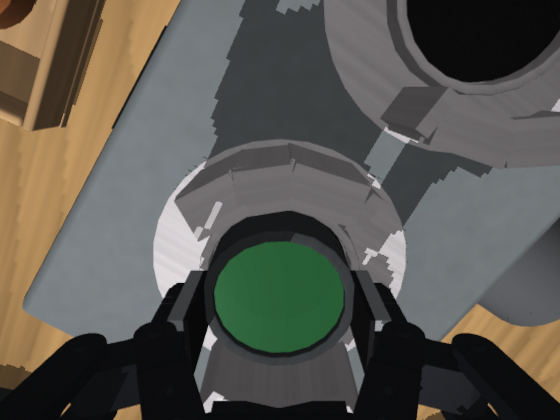

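Request:
jog_arm(
  deltas="5 0 0 0.1 0;5 0 0 0.1 0;7 0 0 0.1 0;7 0 0 0.1 0;7 0 0 0.1 0;7 0 0 -4 0;7 0 0 -9 0;7 0 0 -9 0;7 0 0 -9 0",
)

```text
time_s: 18.4
tcp_pos: [0.6204, -0.1515, 0.1905]
tcp_rot: [0.001, 0.976, 0.219, 0.002]
force: [-0.4, -0.5, -0.5]
gripper_width: 0.0701
```

```bash
python3 - <<'E'
from h import *
f,o,T=snap("wrist","w17");go(.4911,-.4059,.18,25);W=cloud(f,T);blobs(W,.108,.12,800);print(o["tcp_pos"])
E
```

```text
t=18.4 yaw 25.3  delta -22.47 17.59 0.83 turn 0.005  rows>=5.7 q6 -0.87 w 69.9
[277. 216.] 6982 [ 0.6188 -0.1501  0.0302] 0.1129
[ 0.62039722 -0.1514782   0.19050643]
```

View pics/w17.png

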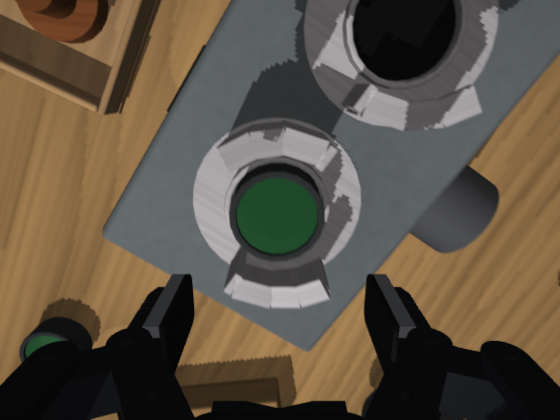

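Request:
jog_arm(
  deltas="8.54 -22.5 17.6 1 0;8.54 -22.5 17.6 1 0;8.54 -22.5 17.6 1 0;8.54 -22.5 17.6 1 0;8.54 -22.5 17.6 1 0;8.54 -22.5 17.6 5 0;8.54 -22.5 17.6 9 0;8.54 -22.5 17.6 12 0;8.54 -22.5 17.6 12 0;8.54 -22.5 17.6 12 0",
)

```text
time_s: 19.45
tcp_pos: [0.4903, -0.4053, 0.0672]
tcp_rot: [-0.001, 0.976, 0.219, -0.001]
force: [-0.7, -0.8, 0.5]
gripper_width: 0.0857
```

```bash
python3 - <<'E'
from h import *
f,o,T=snap("wrist","w18");go(.4911,-.4059,.008,25);W=cloud(f,T);blobs(W,.021,.035,800);print(o["tcp_pos"])
E
```

```text
t=19.5 yaw 25.3  delta -0.01 -0.06 6.12 turn 0.005  rows>=1.2 q6 -1.32 w 85.5
[279. 244.] 9239 [ 0.4912 -0.4066  0.0305] 0.0249
[515. 338.] 1474 [ 0.6387 -0.3989  0.0287] 0.0278
[ 0.49028071 -0.40530375  0.06717124]
```

View pics/w18.png

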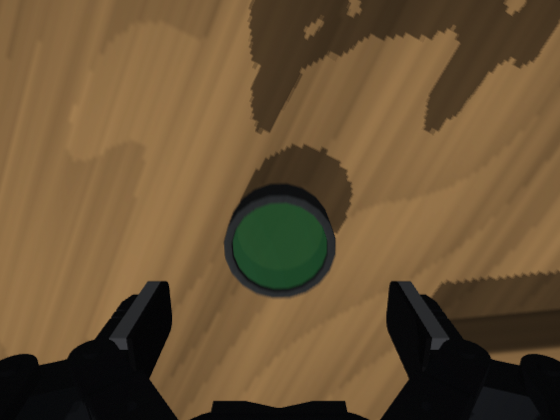

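Request:
jog_arm(
  deltas="8.54 0 0.1 4 0;8.54 0 0.1 6 0;8.54 0 0.1 6 0;8.54 0 0.1 6 0;5 0 0.1 6 0;5 0 0.1 6 0;5 0 0.1 6 0;5 0 0.1 6 0;5 0 0.1 1 0;5 0 0.1 -3 0",
)

```text
time_s: 20.5
tcp_pos: [0.4911, -0.4068, 0.0998]
tcp_rot: [-0.0, 0.976, 0.219, -0.0]
force: [0.3, -0.8, -0.5]
gripper_width: 0.0567
```

```bash
python3 - <<'E'
from h import *
go(.6196,-.15,.20,25)
go(.640,-.0172,.20,25)
E
```

```text
t=20.5 yaw 25.3  delta 22.58 -17.74 -10.02 turn 0.005  rows>=6.1 q6 -1.32 w 56.7
t=20.5 yaw 25.3  delta 30.10 -28.88 -10.01 turn 0.005  rows>=8.6 q6 -1.32 w 56.7
```

Request:
jog_arm(
  deltas="5 3 -3 -6 0;5 7 -7 -9 0;5 30.1 -28.9 -9 0;5 30.1 -28.9 -9 0;5 30.1 -28.9 -9 0;5 30.1 -28.9 -9 0;5 30.1 -28.9 -9 0;5 30.1 -28.9 -9 0;5 30.1 -28.9 -9 0;5 30.1 -28.9 -9 0",
)

```text
time_s: 21.5
tcp_pos: [0.6416, -0.0113, 0.1896]
tcp_rot: [-0.001, 0.975, 0.222, 0.002]
force: [0.0, -0.3, -1.3]
gripper_width: 0.0564
```

```bash
python3 - <<'E'
from h import *
go(.640,-.0172,.12,25)
E
```

```text
t=21.5 yaw 25.6  delta -0.42 0.46 6.96 turn 0.011  rows>=1.4 q6 -0.65 w 56.4
```

Request:
jog_arm(
  deltas="5 0 0 0 0;5 0 0 0 0;5 0 0 0 0",
)

```text
time_s: 21.8
tcp_pos: [0.6398, -0.0187, 0.1883]
tcp_rot: [0.0, 0.976, 0.218, -0.0]
force: [-0.6, 0.5, -0.8]
gripper_width: 0.057
```

```bash
python3 - <<'E'
from h import *
f,o,T=snap("wrist","w19");C=f["T_tool_cam"];P=cloud(f,C)
for v in (215,225,235,355,362): print(v,P[v,279].round(4))
for u,v in[(279,232),(279,365),(207,297),(353,297)]: print(atz(f,C,u,v,-.018).round(4))
go(.640,-.0172,.12,25);print(o["tcp_pos"]);blobs(cloud(f,T),.125,.137,150)
E
```

```text
215 [ 0.0004 -0.0318 -0.0039]
225 [ 0.0004 -0.0318 -0.0151]
235 [ 0.0004 -0.0285 -0.0166]
355 [ 0.0004  0.0244 -0.0165]
362 [0.0006 0.1316 0.1064]
[ 0.0004 -0.0302 -0.018 ]
[ 0.0004  0.0281 -0.018 ]
[-0.0271 -0.0036 -0.018 ]
[ 0.0287 -0.0035 -0.018 ]
t=21.9 yaw 25.2  delta 0.08 -0.12 6.82 turn 0.003  rows>=1.4 q6 -0.66 w 57.0
[ 0.63975265 -0.01870101  0.18827204]
[276. 150.] 2941 [0.6208 0.0238 0.0334] 0.1268
[130. 325.] 780 [ 0.5828 -0.1134  0.0162] 0.1293
```

View pics/w19.png

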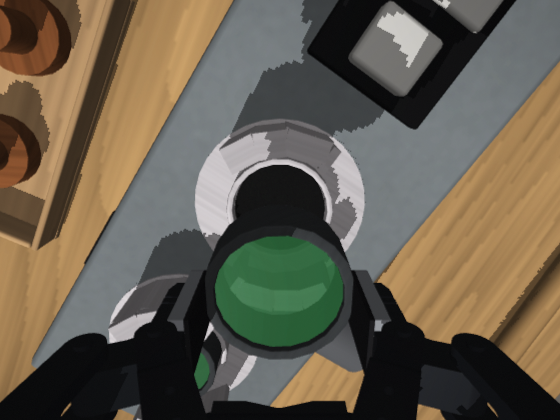

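Request:
jog_arm(
  deltas="5 0 0 4 0;5 0 0 7 0;5 0 0 7 0;5 0 0 7 0;5 0 0 7 0;5 0 0 7 0",
)

```text
time_s: 22.45
tcp_pos: [0.6417, -0.0177, 0.1208]
tcp_rot: [0.001, 0.976, 0.219, 0.002]
force: [-0.2, -0.3, -1.8]
gripper_width: 0.0567
```

```bash
python3 - <<'E'
from h import *
go(.6402,-.0186,.098,25)
E
```

```text
t=22.4 yaw 25.3  delta -0.18 0.01 2.28 turn 0.004  rows>=0.5 q6 -0.66 w 56.7
```

Request:
jog_arm(
  deltas="5 -0.1 0 0.4 0;5 -0.1 0 0.6 0;5 -0.1 0 0.8 0;5 -0.1 0 0.8 0",
)

```text
time_s: 22.85
tcp_pos: [0.6388, -0.0176, 0.1097]
tcp_rot: [-0.0, 0.976, 0.219, -0.0]
force: [-0.3, -1.2, -1.6]
gripper_width: 0.057
```

```bash
python3 - <<'E'
from h import *
go(.6402,-.0186,.098,25)
E
```

```text
t=22.9 yaw 25.3  delta 0.08 0.15 1.17 turn 0.005  rows>=0.2 q6 -0.66 w 57.0
```

Request:
jog_arm(
  deltas="5 0.1 0.1 0.1 0;5 0.1 0.1 0.4 0;5 0.1 0.1 0.7 0;5 0.1 0.1 1 0;5 0.1 0.1 1.1 0;5 0.1 0.1 1.1 0",
)

```text
time_s: 23.45
tcp_pos: [0.6404, -0.0181, 0.0993]
tcp_rot: [-0.0, 0.976, 0.219, -0.0]
force: [-1.1, 0.8, 1.8]
gripper_width: 0.0569
```

```bash
python3 - <<'E'
from h import *
f,o,T=snap("wrist","w20");print(o["force"],o["tcp_pos"]);go(.6402,-.0186,.098,25)
E
```

```text
[-1.06084656  0.82423792  1.79346729] [ 0.64042656 -0.01807379  0.09933876]
t=23.5 yaw 25.3  delta -0.05 0.03 0.15 turn 0.005  rows>=0.0 q6 -0.66 w 56.8
```

View pics/w20.png

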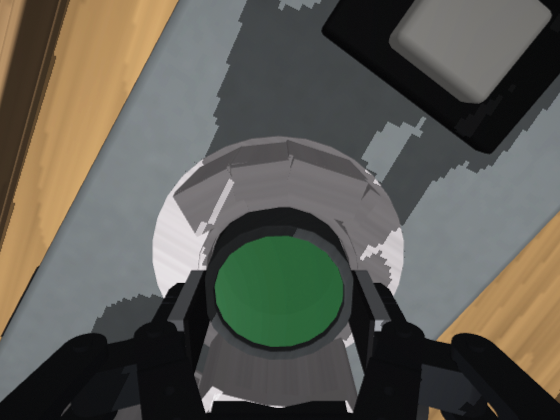

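Request:
jog_arm(
  deltas="7 0 0 0 0;7 0 0 0 0;7 0 0 0 0;7 0 0 -4 0;7 0 0 -9 0;7 0 0 -10 0;7 0 0 -10 0",
)

```text
time_s: 24.2
tcp_pos: [0.6425, -0.0185, 0.2028]
tcp_rot: [0.001, 0.976, 0.219, 0.003]
force: [-0.4, 0.1, 0.2]
gripper_width: 0.0701
```

```bash
python3 - <<'E'
from h import *
f,o,T=snap("wrist","w21");W=cloud(f,T);blobs(W,.108,.12,800);print(o["tcp_pos"])
m=(W[...,2]>.108)&(W[...,2]<.12);q=W[m&(np.hypot(W[...,0]-.64,W[...,1]+.0168)<.03)];A=np.c_[q[:,:2]-q[:,:2].mean(0),np.ones(len(q))];print(np.linalg.lstsq(A,q[:,2],rcond=None)[0])
go(.414,.3036,.2,81.3)
f,o,T=snap("top","t21")
E
```

```text
[275. 207.] 6387 [ 0.6396 -0.0158  0.0302] 0.1129
[196. 356.] 1688 [ 0.628  -0.1475  0.0283] 0.1129
[ 0.64249807 -0.01854939  0.20279822]
[ 0.00035611 -0.00150691  0.11335914]
t=24.2 yaw 25.3  delta -6.79 -38.79 -0.07 turn -0.978  rows>=7.9 q6 -0.66 w 70.3
```

View pics/w21.png

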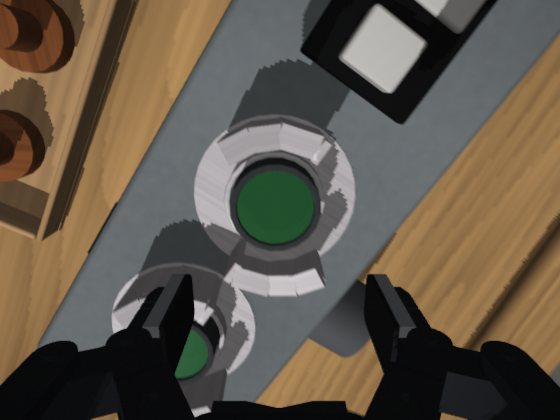

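View pics/t21.png

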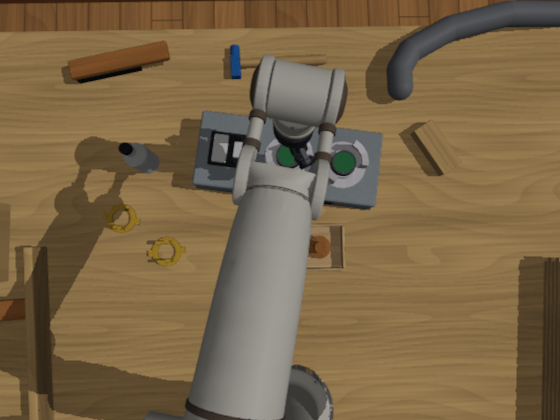

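```bash
python3 - <<'E'
from h import *
go(.414,.304,.19,-10)
E
```

```text
t=24.3 yaw 25.3  delta -6.69 -38.77 0.84 turn 0.615  rows>=7.9 q6 -0.66 w 70.1
```

Request:
jog_arm(
  deltas="8.54 -6.7 -38.8 1 0.61;8.54 -6.7 -38.8 1 0.61;8.54 -6.7 -38.8 1 0.61;8.54 -6.7 -38.8 1 0.61;8.54 -6.7 -38.8 1 0.61;8.54 -6.7 -38.8 1 0.61;8.54 -6.7 -38.8 1 0.61;8.54 -6.7 -38.8 1 0.61;8.54 -6.7 -38.8 1 0.61;8.54 -6.7 -38.8 1 0.61",
)

```text
time_s: 25.3
tcp_pos: [0.4127, 0.3041, 0.1871]
tcp_rot: [0.001, 0.997, -0.083, -0.002]
force: [0.5, -0.2, 0.1]
gripper_width: 0.0854
```

```bash
python3 - <<'E'
from h import *
f,o,T=snap("wrist","w22");go(.414,.304,.19,-10)
print(o["tcp_pos"],yawof(o));W=cloud(f,T);blobs(W,.03,.05,60);blobs(W,.004,.015,200)
E
```

```text
t=25.4 yaw -9.7  delta 0.02 -0.05 -0.24 turn 0.006  rows>=0.1 q6 0.57 w 85.0
[0.41273311 0.30414151 0.18710097] -9.552053165838311
[345.  16.] 440 [0.4797 0.422  0.0109] 0.0412
[413.  18.] 585 [0.5269 0.4131 0.0122] 0.041
[552.  80.] 899 [0.6342 0.3538 0.0243] 0.038
[309. 180.] 447 [0.4377 0.3085 0.0172] 0.0413
[252. 194.] 488 [0.3912 0.3048 0.0172] 0.0413
[497. 280.] 1958 [0.6043 0.172  0.058 ] 0.0401
[367. 411.] 293 [0.4592 0.0599 0.0173] 0.0349
[360.  45.] 2401 [0.4994 0.4133 0.0384] 0.0095
[532.  75.] 499 [0.6441 0.3549 0.0289] 0.0105
[278. 154.] 1960 [0.4142 0.3132 0.0417] 0.0094
[288. 210.] 1041 [0.416  0.2841 0.0262] 0.0094
[485. 264.] 653 [0.6105 0.1688 0.0652] 0.0114
[321. 396.] 892 [0.4168 0.0624 0.06  ] 0.0092
```

View pics/w22.png

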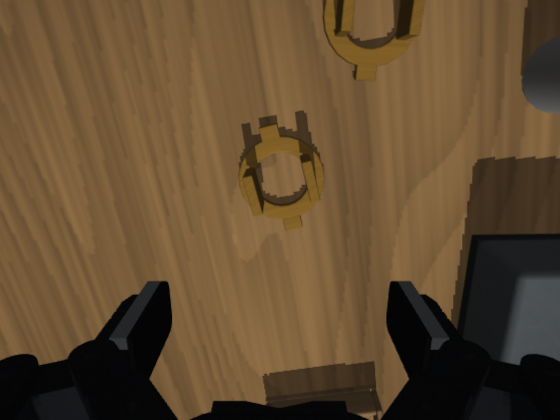

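```bash
python3 - <<'E'
from h import *
f,o,T=load("w22");W=cloud(f,T);z=W[...,2]
l=cv2.connectedComponentsWithStats(((z>.03)&(z<.05)).astype(np.uint8))[1]
for v,u in((180,309),(194,252)):
    # nearest label
    lab=np.bincount(l[v-8:v+9,u-6:u+7].ravel())[1:].argmax()+1
    q=W[l==lab];q=q[q[:,2]>.036];print(cv2.minAreaRect(q[:,:2].astype(np.float32)),q[:,2].max())
go(.4145,.3067,.0215,4.6)
E
```

```text
((0.438559889793396, 0.30849114060401917), (0.007950477302074432, 0.03402033448219299), 4.727921485900879) 0.043367478339068066
((0.3908017575740814, 0.30477115511894226), (0.0081136180087924, 0.03389871492981911), 4.711297988891602) 0.04380492570605948
t=25.4 yaw -9.7  delta 0.06 -0.36 16.61 turn -0.249  rows>=3.3 q6 0.57 w 85.0
```

Request:
jog_arm(
  deltas="8.54 0.1 -0.3 5 -0.25;8.54 0.1 -0.3 9 -0.25;8.54 0.1 -0.3 12 -0.25;8.54 0.1 -0.3 12 -0.25;8.54 0.1 -0.3 12 -0.25;8.54 0.1 -0.3 12 -0.25",
)

```text
time_s: 25.95
tcp_pos: [0.4179, 0.307, 0.0713]
tcp_rot: [-0.001, 0.999, 0.04, 0.002]
force: [0.4, -0.8, 0.6]
gripper_width: 0.0854
```

```bash
python3 - <<'E'
from h import *
f,o,T=snap("wrist","w23");go(.4147,.3066,.0215,4.7)
W=cloud(f,T);z=W[...,2]
n,l,s,c=cv2.connectedComponentsWithStats(((z>.036)&(z<.05)).astype(np.uint8))
for i in range(1,n):
    if s[i,4]>200: q=W[l==i];print(c[i],cv2.minAreaRect(q[:,:2].astype(np.float32)))
E
```

```text
t=26.0 yaw 4.6  delta -0.34 0.05 5.00 turn -0.002  rows>=1.0 q6 0.32 w 85.3
[443.87594391  19.4012945 ] ((0.47952792048454285, 0.4195641875267029), (0.01637093722820282, 0.008310789242386818), 77.1846694946289)
[546.32142857  46.0775076 ] ((0.5274820327758789, 0.4158681035041809), (0.029509400948882103, 0.009419679641723633), 78.00945281982422)
[224.78200371 250.9619666 ] ((0.39082491397857666, 0.3047143220901489), (0.008276390843093395, 0.0342901311814785), 4.770214557647705)
[318.3126195  250.43403442] ((0.43860599398612976, 0.30871325731277466), (0.008241701871156693, 0.03409038111567497), 4.949371337890625)
```

View pics/w23.png

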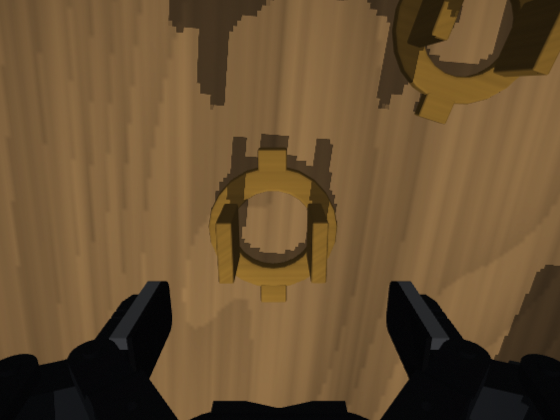

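Request:
jog_arm(
  deltas="8.54 -0.2 0 3.5 0;8.54 -0.2 0 5 0;8.54 -0.2 0 5 0;8.54 -0.2 0 5 0;8.54 -0.2 0 5 0",
)

```text
time_s: 26.5
tcp_pos: [0.4155, 0.3075, 0.0212]
tcp_rot: [-0.001, 0.999, 0.04, 0.002]
force: [-0.1, 0.1, 0.1]
gripper_width: 0.0851
```

```bash
python3 - <<'E'
from h import *
go(.4147,.3067,.0215,4.7)
E
```

```text
t=26.5 yaw 4.6  delta -0.08 0.07 -0.03 turn -0.001  rows>=0.0 q6 0.32 w 85.1
```

Request:
jog_arm(
  deltas="8.54 -0.1 0.1 0 0;4.8 -0.1 0.1 0 0;4.8 -0.1 0.1 0 0;4.8 -0.1 0.1 0 0;4.8 -0.1 0.1 0 0;4.8 -0.1 0.1 -4 0;4.8 -0.1 0.1 -9 0;4.8 -0.1 0.1 -14 0;4.8 -0.1 0.1 -17 0;4.8 -0.1 0.1 -17 0",
  squeeze=80,
)

```text
time_s: 27.5
tcp_pos: [0.4157, 0.307, 0.1944]
tcp_rot: [-0.002, 0.999, 0.041, 0.005]
force: [0.2, 1.0, -2.6]
gripper_width: 0.0541
```

```bash
python3 - <<'E'
from h import *
f,o,T=snap("wrist","w24");print(o["gripper_width"],o["force"],o["tcp_pos"])
P=cloud(f,f["T_tool_cam"])
go(.640,-.0168,.2,86)
E
```

```text
0.05410751161550082 [ 0.18497117  0.96495258 -2.60501963] [0.41570301 0.30699049 0.19437733]
t=27.6 yaw 4.6  delta 19.92 34.02 -0.87 turn -1.420  rows>=9.5 q6 0.32 w 53.9
```

View pics/w24.png

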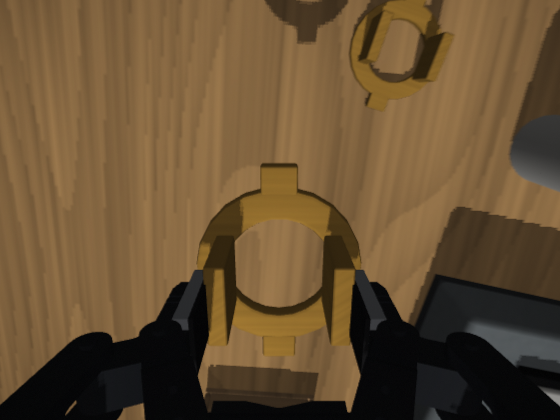

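```bash
python3 - <<'E'
from h import *
f,o,T=load("w24");C=f["T_tool_cam"];P=cloud(f,C)
for v in(166,175,200,215): print(v,P[v,279].round(4))
for v in(315,325,340,352): print(v,P[v,279].round(4))
for u,v in[(279,164),(279,355),(279,187),(279,335),(235,250),(326,250)]: print(u,v,atz(f,C,u,v,.0135).round(4))
E
```

```text
166 [ 0.0005 -0.0486  0.0107]
175 [ 0.0005 -0.0448  0.0103]
200 [ 0.0005 -0.0338  0.0106]
215 [ 0.0005 -0.027   0.0105]
315 [0.0005 0.0241 0.0116]
325 [0.0005 0.0295 0.0114]
340 [0.0005 0.0384 0.0117]
352 [0.0005 0.0451 0.0113]
279 164 [ 0.0005 -0.0489  0.0135]
279 355 [0.0005 0.0487 0.0135]
279 187 [ 0.0005 -0.0388  0.0135]
279 335 [0.0005 0.0368 0.0135]
235 250 [-0.0196 -0.0091  0.0135]
326 250 [ 0.022  -0.0091  0.0135]
```

Request:
jog_arm(
  deltas="4.8 20 34 -0.5 -1.42;4.8 20 34 -0.5 -1.42;4.8 20 34 -0.5 -1.42;4.8 20 34 -0.5 -1.42;4.8 20 34 -0.5 -1.42;4.8 20 34 -0.5 -1.42;4.8 20 34 -0.5 -1.42;4.8 20 34 -0.5 -1.42;4.8 20 34 -0.5 -1.42;4.8 20 34 -0.5 -1.42",
)

```text
time_s: 28.55
tcp_pos: [0.6391, -0.0196, 0.19]
tcp_rot: [-0.002, 0.731, 0.683, -0.002]
force: [-0.3, 1.5, -2.8]
gripper_width: 0.054
```

Request:
jog_arm(
  deltas="4.8 0 0 0 -0.01;4.8 0 0 0 -0.01;4.8 0 0 0 -0.01",
)

```text
time_s: 28.85
tcp_pos: [0.6389, -0.0163, 0.1929]
tcp_rot: [-0.001, 0.728, 0.685, -0.001]
force: [0.1, -0.1, -1.8]
gripper_width: 0.0539
```

```bash
python3 - <<'E'
from h import *
f,o,T=snap("wrist","w25");print(o["gripper_width"],o["force"],o["tcp_pos"])
go(.641,-.0176,.135,86);W=cloud(f,T);blobs(W,.125,.137,100)
E
```

```text
0.053887990790044644 [ 0.07580488 -0.13063333 -1.83895056] [ 0.6389139  -0.01632255  0.19286386]
t=28.9 yaw 86.5  delta -0.11 0.20 5.83 turn 0.009  rows>=1.2 q6 -1.72 w 54.1
[107. 166.] 2878 [ 0.6003 -0.1095  0.0336] 0.1271
[343. 187.] 2428 [0.6209 0.0232 0.0335] 0.1272
[195. 233.] 581 [ 0.6433 -0.0671  0.0161] 0.1256
[ 15. 269.] 968 [ 0.6539 -0.1815  0.0157] 0.1295
[243. 286.] 195 [ 0.6767 -0.0401  0.0047] 0.1304
```

View pics/w25.png

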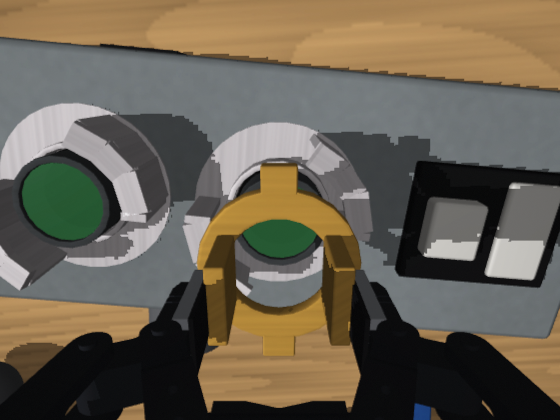

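Request:
jog_arm(
  deltas="4.8 -0.1 0.2 2.5 0;4.8 -0.1 0.2 4.3 0;4.8 -0.1 0.2 4.3 0;4.8 -0.1 0.2 4.3 0;4.8 -0.1 0.2 4.3 0",
)

```text
time_s: 29.4
tcp_pos: [0.6426, -0.0181, 0.1529]
tcp_rot: [0.001, 0.728, 0.686, 0.001]
force: [0.1, 0.2, -1.2]
gripper_width: 0.0539
```

```bash
python3 - <<'E'
from h import *
f,o,T=snap("wrist","w26");print(o["force"],o["tcp_pos"])
go(.641,-.0176,.135,86)
E
```

```text
[ 0.11250447  0.23055779 -1.17408307] [ 0.64257865 -0.01812059  0.15287977]
t=29.4 yaw 86.6  delta 0.05 -0.17 1.80 turn 0.010  rows>=0.4 q6 -1.73 w 54.2
```

View pics/w26.png

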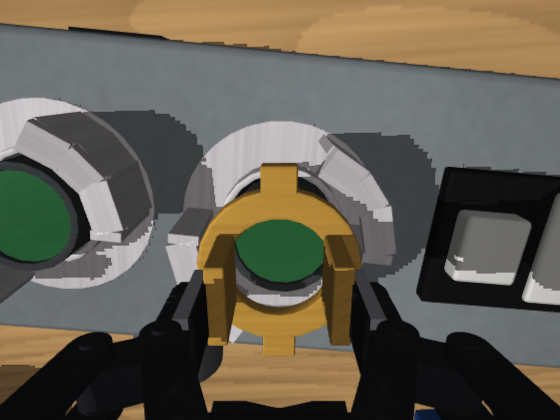

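Request:
jog_arm(
  deltas="4.8 0 -0.1 0.5 0;4.8 0 -0.1 0.9 0;4.8 0 -0.1 1.2 0;4.8 0 -0.1 1.4 0;4.8 0 -0.1 1.6 0;4.8 0 -0.1 1.6 0;4.8 0 -0.1 1.6 0",
)

```text
time_s: 30.15
tcp_pos: [0.6407, -0.0181, 0.1352]
tcp_rot: [0.0, 0.728, 0.686, 0.0]
force: [0.8, -0.6, -2.1]
gripper_width: 0.054
```

```bash
python3 - <<'E'
from h import *
f,o,T=snap("wrist","w27");print(o["force"],o["tcp_pos"])
go(.641,-.0176,.135,86)
E
```

```text
[ 0.80440173 -0.6309613  -2.12399901] [ 0.64072249 -0.01808695  0.13523965]
t=30.2 yaw 86.6  delta 0.05 0.02 0.03 turn 0.010  rows>=0.1 q6 -1.73 w 53.7
```

View pics/w27.png

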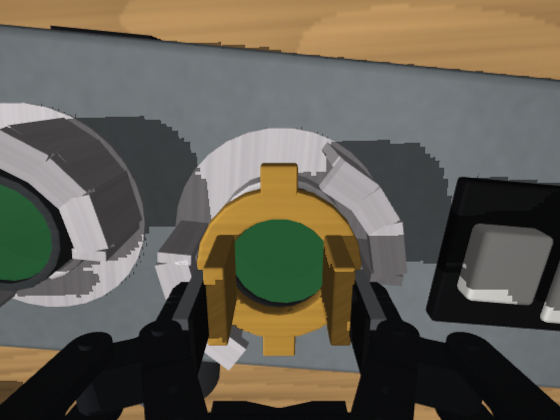

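Request:
jog_arm(
  deltas="4.8 0 0 0.1 0;4.8 0 0 0.1 0.12;4.8 0 0 0.1 0.24;4.8 0 0 0.1 0.36;4.8 0 0 0.15 0.48;4.8 0 0 0.25 0.6;4.8 0 0 0.35 0.7;4.8 0 0 0.45 0.8",
)

```text
time_s: 31.0
tcp_pos: [0.6412, -0.0183, 0.1316]
tcp_rot: [0.001, 0.938, 0.346, 0.001]
force: [-1.0, 0.6, 2.5]
gripper_width: 0.0544
```

```bash
python3 - <<'E'
from h import *
f,o,T=snap("wrist","w28");print(o["force"],o["ft_torque"],o["tcp_pos"],yawof(o))
go(.641,-.0176,.131,6)
E
```

```text
[-1.00597808  0.62515183  2.5441649 ] [-0.07327259  0.16007352  0.10035228] [ 0.64120482 -0.01826407  0.13162183] 40.51591775290617
t=31.1 yaw 40.3  delta 0.03 -0.07 0.05 turn 0.599  rows>=4.0 q6 -0.92 w 54.1
```

View pics/w28.png

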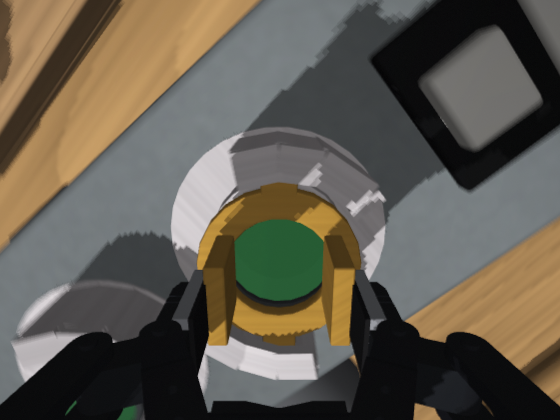

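Request:
jog_arm(
  deltas="4.8 0 0 0.1 0.1;4.8 0 0 0.15 0.2;4.8 0 0 0.15 0.3;4.8 0 0 0.15 0.4;4.8 0 0 0.15 0.5;4.8 0 0 0.15 0.58;4.8 0 0 0.15 0.64;4.8 0 0 0.15 0.64",
)

```text
time_s: 31.85
tcp_pos: [0.6397, -0.0181, 0.1301]
tcp_rot: [0.0, 0.999, 0.037, -0.001]
force: [-7.2, -0.4, 6.2]
gripper_width: 0.0542
```

```bash
python3 - <<'E'
from h import *
f,o,T=snap("wrist","w29");print(o["force"],o["ft_torque"],o["tcp_pos"],yawof(o),o["tau"][5])
go(.641,-.0176,.131,6)
E
```

```text
[-7.15647025 -0.40912478  6.17545832] [0.01576985 1.06987996 0.51952025] [ 0.63972909 -0.0180627   0.13009592] 4.221773178640714 0.8367683552205563
t=31.9 yaw 4.3  delta 0.13 -0.04 -0.09 turn -0.030  rows>=0.2 q6 -0.29 w 54.2
```

View pics/w29.png

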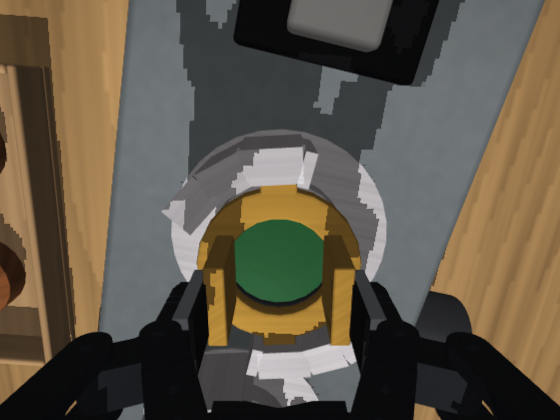

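Request:
jog_arm(
  deltas="4.8 0 0 0 0.03;4.8 0 0 -0.1 0.03;6.5 0 0 -0.2 0;7.5 0 0 -0.2 0;7.5 0 0 -3 0;7.5 0 0 -6 0;7.5 0 0 -9 0;7.5 0 0 -9 0;7.5 0 0 -9 0",
)

```text
time_s: 32.8
tcp_pos: [0.6416, -0.0183, 0.2204]
tcp_rot: [0.0, 0.999, 0.035, 0.002]
force: [-0.6, -0.5, -0.5]
gripper_width: 0.0749
```

```bash
cat >>h.py <<'E'
def ribs(f,T,z0,z1,mn=150):
    W=cloud(f,T);z=W[...,2]
    n,l,s,c=cv2.connectedComponentsWithStats(((z>z0)&(z<z1)).astype(np.uint8))
    for i in range(1,n):
        if s[i,4]>mn: q=W[l==i];r=cv2.minAreaRect(q[:,:2].astype(np.float32));print(c[i].round(),np.round(r[0],4),np.round(r[1],4),round(r[2],1),"z",np.percentile(q[:,2],[50,90]).round(4))
E
python3 - <<'E'
from h import *
f,o,T=snap("wrist","w30");print(o["force"],o["tcp_pos"],yawof(o))
ribs(f,T,.14,.16);W=cloud(f,T);blobs(W,.113,.124,500)
go(.5035,.4178,.2,-13)
E
```

```text
[-0.64865921 -0.49142821 -0.50001049] [ 0.641581   -0.01829489  0.22043761] 4.0289929409298555
[236. 221.] [ 0.6158 -0.0191] [0.0082 0.0343] 4.6 z [0.1513 0.1522]
[314. 220.] [ 0.6635 -0.0152] [0.0081 0.0343] 4.5 z [0.1513 0.1522]
[275. 177.] 2769 [ 0.6395 -0.0145  0.0388] 0.1194
[275. 246.] 1640 [ 0.6405 -0.0424  0.0291] 0.1194
[223. 307.] 534 [ 0.6045 -0.104   0.0278] 0.1189
[239. 359.] 1319 [ 0.6188 -0.1499  0.0306] 0.1152
t=32.9 yaw 4.0  delta -10.62 -44.45 1.89 turn 0.297  rows>=9.1 q6 -0.29 w 75.2
```

View pics/w30.png

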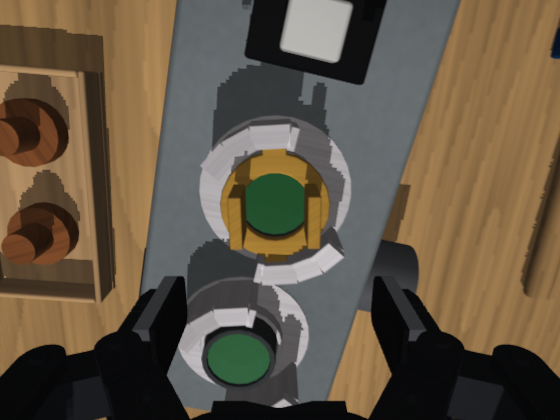

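Request:
jog_arm(
  deltas="8.54 -10.6 -44.5 0 0.28;8.54 -10.6 -44.5 0 0.28;8.54 -10.6 -44.5 0 0.28;8.54 -10.6 -44.5 0 0.28;8.54 -10.6 -44.5 0 0.28;8.54 -10.6 -44.5 0 0.28;8.54 -10.6 -44.5 0 0.28;8.54 -10.6 -44.5 1 0.28;8.54 -10.6 -44.5 3 0.28;8.54 -10.6 -44.5 5 0.28",
)

```text
time_s: 33.85
tcp_pos: [0.5011, 0.4226, 0.168]
tcp_rot: [-0.001, 0.995, -0.102, -0.0]
force: [0.1, -0.4, 0.0]
gripper_width: 0.0854
```

Request:
jog_arm(
  deltas="8.54 0 0 0 0;8.54 0 0 0 0",
)

```text
time_s: 34.05
tcp_pos: [0.5028, 0.4173, 0.1677]
tcp_rot: [0.001, 0.995, -0.104, -0.001]
force: [-0.1, -0.1, 0.1]
gripper_width: 0.0854
```

```bash
python3 - <<'E'
from h import *
f,o,T=snap("wrist","w31");print(o["tcp_pos"],yawof(o))
ribs(f,T,.036,.05)
go(.5035,.4178,.06,-12)
E
```

```text
[0.50277974 0.41733211 0.16770045] -11.976349009252631
[248. 189.] [0.4817 0.4288] [0.0337 0.0081] 77.7 z [0.0414 0.0423]
[312. 189.] [0.5285 0.4183] [0.0344 0.0081] 77.7 z [0.0414 0.0424]
[462. 220.] [0.6394 0.3674] [0.0588 0.0251] 44.0 z [0.0433 0.0484]
t=34.1 yaw -12.0  delta -0.05 -0.04 10.93 turn -0.001  rows>=2.2 q6 0.72 w 85.5
```

View pics/w31.png

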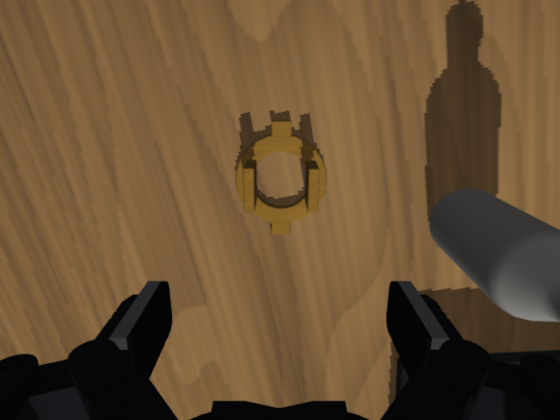

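```bash
python3 - <<'E'
from h import *
go(.5051,.4236,.065,-12.3)
E
```

```text
t=34.1 yaw -12.0  delta -0.02 -0.64 10.43 turn 0.005  rows>=2.1 q6 0.72 w 85.5
```

Request:
jog_arm(
  deltas="8.54 0 -0.6 5 0;8.54 0 -0.6 9 0;8.54 0 -0.6 10.4 0;8.54 0 -0.6 10.4 0;8.54 0 -0.6 10.4 0;8.54 0 -0.6 10.4 0",
)

```text
time_s: 34.7
tcp_pos: [0.5069, 0.425, 0.0687]
tcp_rot: [-0.002, 0.995, -0.105, 0.002]
force: [0.6, 0.1, 1.2]
gripper_width: 0.0855
```

```bash
python3 - <<'E'
from h import *
f,o,T=snap("wrist","w32");print(o["tcp_pos"],yawof(o))
ribs(f,T,.036,.05)
go(.5051,.4236,.0215,-12.3)
E
```

```text
[0.50693084 0.42501922 0.06873114] -12.003869242311382
[228. 256.] [0.4818 0.4288] [0.0345 0.0082] 77.6 z [0.0413 0.0421]
[322. 256.] [0.5286 0.4187] [0.0341 0.0082] 77.8 z [0.0414 0.0422]
[531. 306.] [0.6308 0.3642] [0.0514 0.0157] 65.2 z [0.0429 0.0486]
t=34.8 yaw -12.0  delta -0.14 0.19 4.69 turn 0.005  rows>=0.9 q6 0.73 w 85.3
```

Request:
jog_arm(
  deltas="8.54 -0.1 0.1 3 0;8.54 -0.1 0.1 4.6 0;8.54 -0.1 0.1 4.6 0;8.54 -0.1 0.1 4.6 0;8.54 -0.1 0.1 4.6 0",
)

```text
time_s: 35.25
tcp_pos: [0.5044, 0.424, 0.0207]
tcp_rot: [-0.001, 0.995, -0.104, 0.001]
force: [0.4, -0.5, -0.0]
gripper_width: 0.0852
```

```bash
python3 - <<'E'
from h import *
go(.5052,.4237,.0215,-12.3)
E
```

```text
t=35.2 yaw -12.0  delta 0.08 0.01 -0.08 turn 0.006  rows>=0.0 q6 0.72 w 85.2
```

Request:
jog_arm(
  deltas="4.8 0.1 0 -0.1 0;4.8 0.1 0 -0.1 0;4.8 0.1 0 -0.1 0;4.8 0.1 0 -0.1 0;4.8 0.1 0 -0.1 0;4.8 0.1 0 -4 0;4.8 0.1 0 -9 0;4.8 0.1 0 -14 0;4.8 0.1 0 -17 0;4.8 0.1 0 -17 0",
)

```text
time_s: 36.25
tcp_pos: [0.5071, 0.4248, 0.1954]
tcp_rot: [-0.003, 0.995, -0.104, 0.004]
force: [0.6, -0.0, -2.2]
gripper_width: 0.0539
```

```bash
python3 - <<'E'
from h import *
f,o,T=snap("wrist","w33");print(o["gripper_width"],o["tcp_pos"])
P=cloud(f,f["T_tool_cam"])
for v in(164,166,175,325,340,352,356): print(v,P[v,279].round(4))
go(.6198,-.1512,.2,86)
E
```

```text
0.0539485549734044 [0.50708474 0.42480016 0.19543016]
164 [ 0.0005 -0.048   0.0185]
166 [ 0.0005 -0.0479  0.0147]
175 [ 0.0005 -0.0446  0.0118]
325 [0.0005 0.0301 0.0124]
340 [0.0005 0.0383 0.0118]
352 [0.0005 0.0457 0.0121]
356 [0.0008 0.1957 0.192 ]
t=36.3 yaw -12.0  delta 23.12 53.88 -0.94 turn -1.710  rows>=11.7 q6 0.72 w 53.7
```

View pics/w33.png

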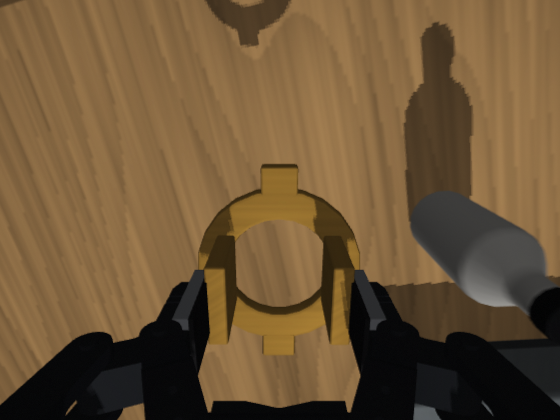

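Request:
jog_arm(
  deltas="4.8 23.1 53.9 -0.8 -1.71;4.8 23.1 53.9 -0.8 -1.71;4.8 23.1 53.9 -0.8 -1.71;4.8 23.1 53.9 -0.8 -1.71;4.8 23.1 53.9 -0.8 -1.71;4.8 23.1 53.9 -0.8 -1.71;4.8 23.1 53.9 -0.8 -1.71;4.8 23.1 53.9 -0.8 -1.71;4.8 23.1 53.9 -0.8 -1.71;4.8 23.1 53.9 -0.8 -1.71",
)

```text
time_s: 37.3
tcp_pos: [0.5949, -0.0411, 0.1919]
tcp_rot: [-0.002, 0.822, 0.57, -0.002]
force: [1.1, 0.2, -1.3]
gripper_width: 0.054
```

```bash
python3 - <<'E'
from h import *
go(.6200,-.1509,.2,86)
E
```

```text
t=37.3 yaw 69.5  delta -9.41 6.20 -0.85 turn -0.288  rows>=2.3 q6 -1.48 w 54.0
```

Request:
jog_arm(
  deltas="4.8 0 0 0 0;4.8 0 0 0 0",
)

```text
time_s: 37.5
tcp_pos: [0.5951, -0.0402, 0.1924]
tcp_rot: [-0.002, 0.824, 0.566, -0.002]
force: [-0.6, 0.9, -2.8]
gripper_width: 0.0539
```

```bash
python3 - <<'E'
from h import *
go(.6200,-.1509,.195,86)
E
```

```text
t=37.5 yaw 68.9  delta -9.43 6.30 -0.30 turn -0.298  rows>=2.3 q6 -1.47 w 53.9
```

Request:
jog_arm(
  deltas="4.8 -9.4 6.3 -0.3 -0.3;4.8 -9.4 6.3 -0.3 -0.3;4.8 -9.4 6.3 -0.3 -0.3;4.8 -9.4 6.3 -0.3 -0.3;4.8 -9.4 6.3 -0.3 -0.3;4.8 -9.4 6.3 -0.3 -0.3",
)

```text
time_s: 38.1
tcp_pos: [0.6217, -0.1476, 0.1978]
tcp_rot: [-0.001, 0.729, 0.685, -0.0]
force: [-0.4, 0.5, -2.5]
gripper_width: 0.0541
```

```bash
python3 - <<'E'
from h import *
f,o,T=snap("wrist","w34");print(o["tcp_pos"])
go(.6200,-.1509,.152,86)
E
```

```text
[ 0.62174735 -0.14764077  0.1978424 ]
t=38.1 yaw 86.4  delta -0.32 -0.16 4.61 turn 0.007  rows>=0.9 q6 -1.93 w 54.0
```

View pics/w34.png

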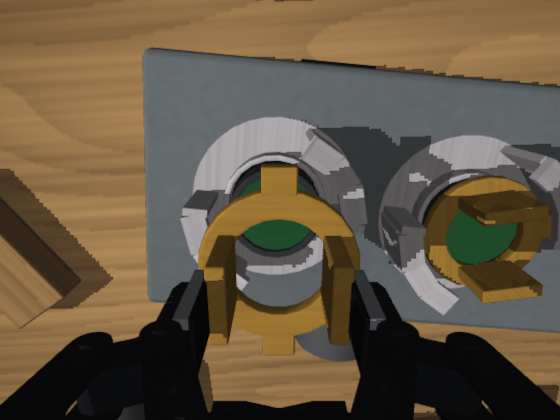

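Request:
jog_arm(
  deltas="4.8 -0.3 -0.1 2.5 0;4.8 -0.3 -0.1 4.4 0;4.8 -0.3 -0.1 4.4 0;4.8 -0.3 -0.1 4.4 0;4.8 -0.3 -0.1 4.4 0;4.8 -0.3 -0.1 4.4 0",
)

```text
time_s: 38.75
tcp_pos: [0.6219, -0.1531, 0.1564]
tcp_rot: [0.001, 0.729, 0.684, 0.001]
force: [-0.5, 0.3, -1.7]
gripper_width: 0.0544
```

```bash
python3 - <<'E'
from h import *
f,o,T=snap("wrist","w35");print(o["tcp_pos"])
go(.6200,-.1509,.135,86)
E
```

```text
[ 0.62191075 -0.1530719   0.15635413]
t=38.8 yaw 86.3  delta 0.21 -0.20 2.11 turn 0.006  rows>=0.4 q6 -1.94 w 54.2
```

View pics/w35.png

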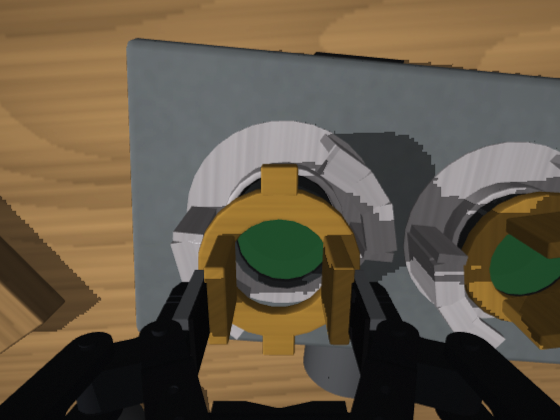

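Request:
jog_arm(
  deltas="4.8 0.2 -0.1 0.4 0;4.8 0.2 -0.1 0.8 0;4.8 0.2 -0.1 1.2 0;4.8 0.2 -0.1 1.4 0;4.8 0.2 -0.1 1.4 0",
)

```text
time_s: 39.3
tcp_pos: [0.6198, -0.1508, 0.1399]
tcp_rot: [-0.001, 0.729, 0.684, -0.0]
force: [0.0, 0.3, -1.7]
gripper_width: 0.0537
```

```bash
python3 - <<'E'
from h import *
o=get_obs();print(o["tcp_pos"],o["force"])
go(.6200,-.1509,.135,86)
E
```

```text
[ 0.61976576 -0.15075814  0.13990189] [ 0.01040327  0.30345925 -1.66204124]
t=39.3 yaw 86.3  delta -0.01 0.02 0.49 turn 0.006  rows>=0.1 q6 -1.93 w 53.7
```

Request:
jog_arm(
  deltas="4.8 0 0 0.2 0;4.8 0 0 0.4 0;4.8 0 0 0.5 0;4.8 0 0 0.6 0;4.8 0 0 0.6 0",
)

```text
time_s: 39.8
tcp_pos: [0.6202, -0.1509, 0.1349]
tcp_rot: [0.0, 0.729, 0.684, 0.0]
force: [-0.9, 0.8, 0.2]
gripper_width: 0.0542
```

```bash
python3 - <<'E'
from h import *
f,o,T=snap("wrist","w36");print(o["tcp_pos"],o["force"],yawof(o))
E
```

```text
[ 0.62020666 -0.15085811  0.13485769] [-0.91547417  0.80410667  0.20375142] 86.3399044698894
```

View pics/w36.png

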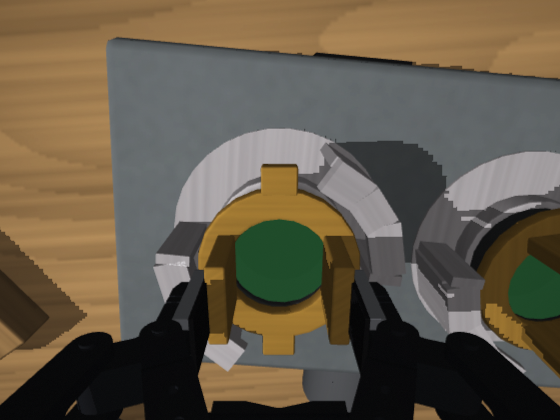

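Ring rests on the glass (force rose to about 0). Screw it.

Request:
jog_arm(
  deltas="4.8 0 0 0 0.1;4.8 0 0 0.05 0.22;4.8 0 0 0.05 0.34;4.8 0 0 0.1 0.46;4.8 0 0 0.2 0.58;4.8 0 0 0.3 0.7;4.8 0 0 0.4 0.8;4.8 0 0 0.4 0.8",
)

```text
time_s: 40.65
tcp_pos: [0.621, -0.1513, 0.1319]
tcp_rot: [0.001, 0.938, 0.346, 0.001]
force: [0.4, 0.1, 3.2]
gripper_width: 0.0541
```

```bash
python3 - <<'E'
from h import *
f,o,T=snap("wrist","w37");print(o["tcp_pos"],o["force"],o["ft_torque"],yawof(o))
go(.62,-.1509,.131,4.3)
E
```

```text
[ 0.62099827 -0.15133756  0.13193068] [0.41629483 0.1201872  3.16392009] [-0.03052269  0.09812741 -0.06263321] 40.4789155945762
t=40.7 yaw 40.6  delta -0.05 -0.10 0.09 turn 0.634  rows>=4.2 q6 -1.14 w 54.2
```

View pics/w37.png

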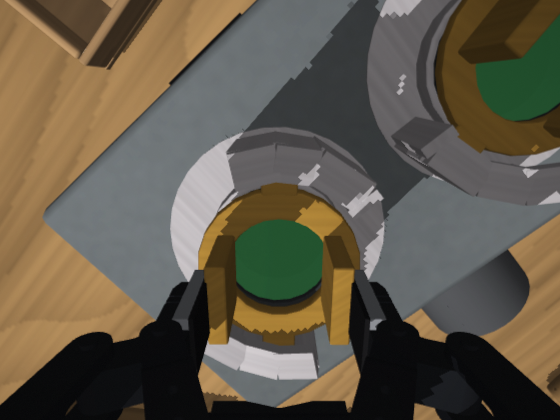

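Request:
jog_arm(
  deltas="4.8 0 0 0.1 0.1;4.8 0 0 0.15 0.2;4.8 0 0 0.15 0.3;4.8 0 0 0.15 0.4;4.8 0 0 0.15 0.5;4.8 0 0 0.15 0.58;4.8 0 0 0.15 0.65;4.8 0 0 0.15 0.65",
)

```text
time_s: 41.5
tcp_pos: [0.6193, -0.1513, 0.1303]
tcp_rot: [0.001, 0.999, 0.032, -0.001]
force: [-7.3, -0.3, 9.4]
gripper_width: 0.0541
```

```bash
python3 - <<'E'
from h import *
o=get_obs();print(o["tcp_pos"],o["force"],o["ft_torque"],yawof(o))
E
```

```text
[ 0.61928023 -0.15127106  0.13034198] [-7.27509591 -0.30251017  9.35084747] [0.04551446 1.11008763 1.66669866] 3.6311751158364123
```

Request:
jog_arm(
  deltas="4.8 0 0 -0.1 -0.02;4.8 0 0 -0.1 -0.02;6.5 0 0 -0.2 -0.02;7.5 0 0 -0.2 -0.02;7.5 0 0 -3 0;7.5 0 0 -6 0;7.5 0 0 -9 0;7.5 0 0 -11 0;7.5 0 0 -11 0;7.5 0 0 -11 0",
)

```text
time_s: 42.5
tcp_pos: [0.6201, -0.1508, 0.2384]
tcp_rot: [-0.0, 1.0, 0.029, -0.0]
force: [-0.1, -0.4, -1.0]
gripper_width: 0.0751
```

```bash
python3 - <<'E'
from h import *
f,o,T=snap("wrist","w38");print(o["tcp_pos"],yawof(o))
ribs(f,T,.14,.16);W=cloud(f,T);blobs(W,.113,.124,500)
go(.657,.099,.2,81.3)
E
```

```text
[ 0.6201266  -0.15077897  0.23844242] 3.280935330987612
[284.  12.] [ 0.6167 -0.0311] [0.0079 0.0111] 4.9 z [0.1514 0.1524]
[369.  11.] [ 0.6644 -0.0269] [0.0083 0.0116] 3.1 z [0.151  0.1522]
[313. 213.] [ 0.6431 -0.1493] [0.0081 0.0346] 3.8 z [0.1514 0.1522]
[241. 215.] [ 0.5955 -0.1531] [0.0082 0.0347] 4.4 z [0.1513 0.1522]
[315.  41.] 2908 [ 0.6393 -0.0237  0.0369] 0.1194
[277. 174.] 2496 [ 0.6194 -0.1481  0.0393] 0.1194
[278. 239.] 1398 [ 0.622  -0.1739  0.0245] 0.1195
t=42.5 yaw 3.3  delta 5.17 -24.69 3.75 turn -1.362  rows>=9.1 q6 -0.48 w 74.7
```

View pics/w38.png

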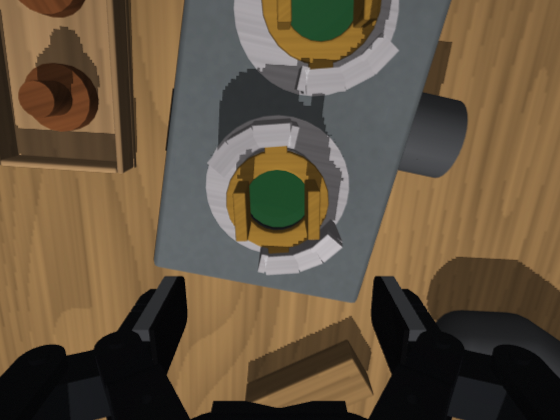

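Request:
jog_arm(
  deltas="0 5.1 -24.7 3 0;0 5.1 -24.7 3 0;0 5.1 -24.7 3 0;0 5.1 -24.7 3 0;0 5.1 -24.7 3 0;0 5.1 -24.7 7 0;0 5.1 -24.7 10 0;0 5.1 -24.7 10 0;0 5.1 -24.7 10 0",
)

```text
time_s: 43.45
tcp_pos: [0.656, 0.0985, 0.1378]
tcp_rot: [-0.0, 1.0, 0.028, -0.002]
force: [0.9, 0.3, 1.1]
gripper_width: -0.0002
```

```bash
python3 - <<'E'
from h import *
f,o,T=snap("wrist","w39");print(o["tcp_pos"],yawof(o))
ribs(f,T,.1,.112,400);ribs(f,T,.0935,.1005,400)
go(.6576,.0985,.11)
E
```

```text
[0.65603106 0.09849185 0.13775542] 3.2481824743657715
[281. 242.] [0.6576 0.1   ] [0.0358 0.0401] 81.4 z [0.1064 0.1072]
[297. 165.] [0.6614 0.1255] [0.1044 0.0827] 81.2 z [0.0966 0.0981]
t=43.5 yaw 3.2  delta 0.02 -0.02 2.98 turn 0.000  rows>=0.6 q6 -0.09 w -0.3
```

View pics/w39.png

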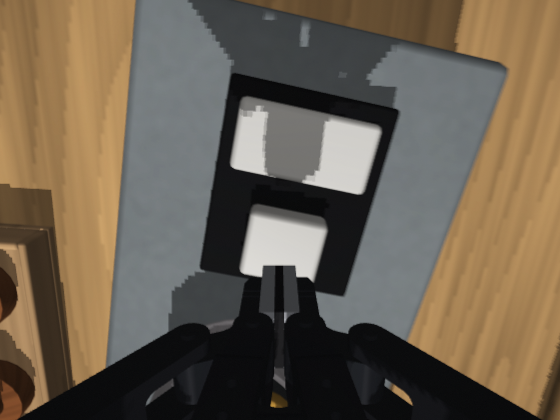

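Run key is up (z≈0.106) at (.6576,.100), stop key still down. Press it.

Request:
jog_arm(
  deltas="0 0 -0.1 2 0;0 0 -0.1 3.2 0;0 0 -0.1 3.7 0;0 0 -0.1 4.1 0;0 0 -0.1 4.4 0;0 0 -0.1 4.5 0;0 0 -0.1 4.5 0;0 0 -0.1 4.5 0",
)

```text
time_s: 44.3
tcp_pos: [0.6576, 0.0993, 0.0961]
tcp_rot: [0.0, 1.0, 0.028, 0.001]
force: [-3.4, -0.8, 7.3]
gripper_width: 0.0
```

Request:
jog_arm(
  deltas="0 0 0 0.2 0;0 0 0 0.2 0;0 0 0 -5 0;0 0 0 -10 0;0 0 0 -15 0;0 -10 0 -17 0;0 -15 0 -17 0;0 -20 0 -17 0;0 -25 0 -17 0",
)

```text
time_s: 45.2
tcp_pos: [0.4575, 0.0883, 0.2634]
tcp_rot: [0.0, 1.0, 0.028, 0.001]
force: [0.3, -0.2, 1.5]
gripper_width: 0.0001
```

```bash
python3 - <<'E'
from h import *
f,o,T=snap("top","t40");print(o["tcp_pos"],o["time_s"])
c=f["color"];cv2.imwrite("pics/t40c.png",cv2.resize(c[100:280,190:390],None,fx=4,fy=4,interpolation=cv2.INTER_CUBIC)[:600])
W=cloud(f,T);print(W[150,220],W[152,241]);ribs(f,T,.14,.165,20)
for n,(v,u) in dict(stop=(150,220),run=(152,241)).items(): print(n,np.nanmedian(W[v-3:v+4,u-3:u+4,2]))
f,o,T=snap("wrist","w40")
E
```

```text
[0.45750034 0.08832616 0.26338189] 45.2
[0.65579412 0.14939732 0.10547655] [0.65218709 0.09972432 0.0945711 ]
[288. 141.] [ 0.664 -0.013] [0.0091 0.031 ] 3.7 z [0.1482 0.1503]
[130. 151.] [0.6463 0.3483] [0.0088 0.0245] 54.2 z [0.1552 0.1634]
[345. 148.] [ 0.6434 -0.1468] [0.0089 0.0331] 3.1 z [0.148  0.1506]
[290. 161.] [ 0.6155 -0.0174] [0.0084 0.033 ] 3.9 z [0.1484 0.1503]
[348. 169.] [ 0.5957 -0.1507] [0.0084 0.0344] 5.0 z [0.1479 0.15  ]
[289. 412.] [ 0.0535 -0.0001] [0.1041 0.0281] 87.4 z [0.1518 0.1628]
stop 0.1039442981781622
run 0.09428460878279321
```

View pics/t40.png

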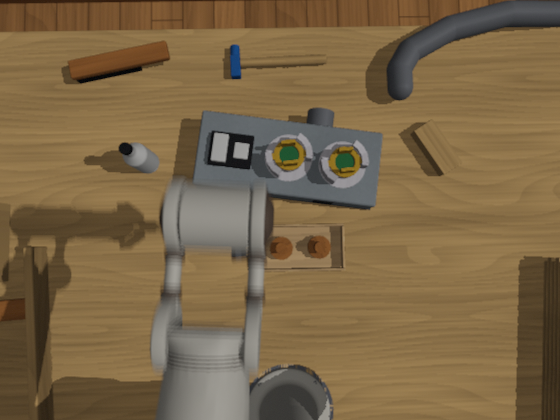

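View pics/t40c.png

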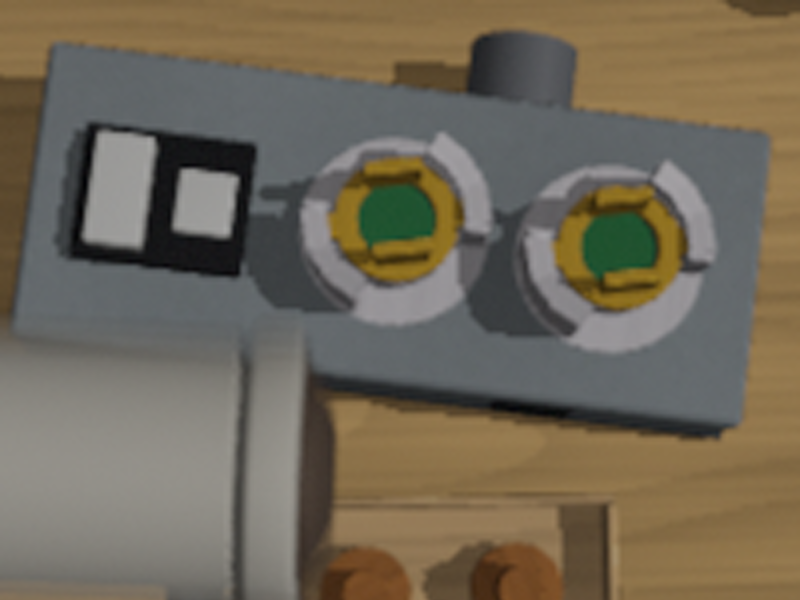

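View pics/w40.png

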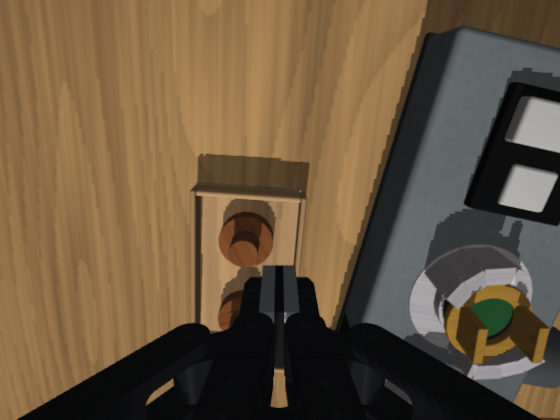

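Request:
jog_arm(
  deltas="0 0 0 0 0;0 0 0 0 0;0 0 0 0 0;0 0 0 0 0;0 0 0 0 0",
)

```text
time_s: 45.8
tcp_pos: [0.4595, 0.0883, 0.2626]
tcp_rot: [-0.0, 1.0, 0.028, -0.0]
force: [-0.4, 0.1, -0.6]
gripper_width: 0.0
```

```bash
python3 - <<'E'
from station import *
print(hand_in())
E
```

```text
the job is handed in; nothing more can be done
None
```

The job is handed in at 45.8 s, with every step done in order. I pressed the stop key and the run key popped up. I put both plugs in the tray, seated a glass in each cell and screwed a ring down on each to its stop. Then I pressed the run key fully down.

**Last checks:**
- **Rings:** both sit about 77° clockwise of entry, within about 1 mm of the cell axes. Rib tops are about 70 mm and flange tops about 38 mm above the deck, which is the home height. I inferred the seat travel from these heights, because no seat reading is available.
- **Keys:** the top camera shows the stop key up (0.104 m) and the run key down (0.094 m). During the press the fingertip reached 0.096 m, which is the key's fully-down height.
- **Plugs and bystanders:** both plugs stand in the tray. The glue bottle and the offcut look unmoved in the top view, though I did not measure them at the end.

**Disagreements:** the top and wrist cameras differed by up to about 3.5 mm sideways, so I used the wrist camera for the fits. At the stop, ring A took about 1.7 N m at the wrist and ring B about 0.5 N m, yet both ended at the same height and nearly the same angle.

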